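Set up the tube inspection rig: index the turntable, then crank the camera in to the clip

TASK

First turn the rig's round turntable counter-clockwise (seen from above) by its black post until it clicks into its catch, with the tube rack square to the camera. Then crank the handwheel clockwise, re-gripping as often as needed, until the pointer on the camera carriage lines up with the blade of the clip on the scale bar. Work the camera only by the wheel, do not touch the carriage, and do not shift or tip the things standing around.

Things in the scene. Friction and masses are not known exactly. Their poses are not given: they have to be found in the camera images.
- rig: Fixed grey inspection rig. Origin at bench level between wheel and turntable, z up, +y from the handwheel towards the turntable. Base plate x -75..75, y -270..230, 20 mm thick. Handwheel axis at x 0, y -200; turntable axis at x 0, y 170 (mm). Rail for the camera along x 0, y -155..45; scale bar 26 mm wide, top 54 mm high, along x -58, y -110..40
- column (a point): Top of the rig's steel column with a black head: 24 mm thick, head 48 mm thick in its top 50 mm, 380 mm tall, rising from the bench 135 mm from the wheel axis; gripper and arm must keep clear of it
- catch (a point): Top of the 34 x 34 mm housing of the turntable's spring catch, 65 mm above the bench, beside the disc
- wheel (a joint): Angle of the black-rimmed handwheel in rad, 0 at the start, grows clockwise seen from above (the way that drives the camera towards the turntable), stops at -0.3 and 7.2. Rack and pinion: 10 mm of camera travel per rad. Turning friction about 0.22 N m; it stays where it is left
- hub (a point): Centre of the handwheel on its vertical axis, 125 mm above the bench, mid-height of rim and spokes. Wheel 180 mm across; rim a 16 mm bar at 82 mm radius; hub 34 mm across, domed 7 mm above this point; three aluminium spokes 120 degrees apart, 14 mm wide and deep, from hub to rim. Open between the spokes; the 90 x 90 mm gearbox below is 80 mm high
- spoke0 (a point): Point in the middle of one spoke, 48 mm from the wheel axis, 125 mm above the bench; turns with the wheel
- spoke1 (a point): The same point on the second spoke (120 degrees counter-clockwise from spoke0)
- spoke2 (a point): The same point on the third spoke (240 degrees counter-clockwise from spoke0)
- carriage: Camera carriage: aluminium block 70 x 44 mm with a black camera on top, top 125 mm above the bench, lens reaching 56 mm ahead of its centre towards the turntable (rig +y). Origin under its centre, 38 mm above the bench, axes as the rig's; slides along rig y, driven by the wheel. Not to be touched
- pointer (a point): Centre line, near the tip, of the dark 4 mm wide pointer blade on the carriage, just above the scale bar, 58 mm from the rail's centre line on the rig's -x side, 58 mm above the bench
- clip_mark (a point): Centre line, near the inner tip, of the 5 mm wide blade of the dark steel clip fixed on the scale bar (clip 41 x 8 x 50 mm), 60 mm above the bench; axes as the rig's. The pointer is lined up when both have the same y in the rig frame. The clip starts 32 to 50 mm further towards the turntable than the pointer
- turntable (a joint): Angle of the turntable in rad: 0 = in the catch, tube rack square to the camera. Grows clockwise seen from above; starts at 0.6 to 1.6, so turn it counter-clockwise. Stops at -0.8 and 2.2. Friction 0.08 N m; the catch pulls in within about 0.07 of 0; about 0.7 N m is needed to push over its bump, between 0.2 and 0.07
- post (a point): Top centre of the round black post (22 mm in diameter, 62 mm tall, top 110 mm above the bench) that stands on the turntable 85 mm from its axis; push or pinch it to turn the table
- turntable_centre (a point): On the turntable's vertical axis, on its top face 48 mm above the bench. Grey disc 210 mm in diameter, 14 mm thick, with a white rack 116 x 50 mm of tubes in the middle, tube tops 134 mm above the bench
- bottle_amber: Loose amber bottle with blue cap, 86 mm in diameter, 200 mm tall; origin under its centre
- bottle_clear: Loose white bottle with blue cap, 86 mm in diameter, 200 mm tall; origin under its centre
- jar: Loose white jar, 86 mm in diameter, 130 mm tall; origin under its centre
- tip_box: Loose blue box 85 x 125 x 70 mm (x, y, z); origin under its centre
- beaker: Loose glass beaker, 80 mm in diameter, 100 mm tall; origin under its centre
- pipette: Loose white pipette lying along its x, 255 mm long, 32 mm high; origin under its middle
- box_green: Loose green box 100 x 140 x 50 mm; origin under its centre

How it is judged (in metres and radians):
On the way, in this order (a step that is already met when the one before it is completed fails the run):
1. the turntable rests in its catch (within 0.06 rad) before the camera has been moved (less than 5 mm) (value of joint turntable between -0.06 and 0.06 rad and value of joint wheel below 0.5 rad), for 0.3 s.
2. the handwheel has been cranked until the pointer is within 3 mm of the clip's blade (y of pointer in the frame of clip_mark between -0.003 and 0.003 m and value of joint turntable between -0.06 and 0.06 rad), for 0.2 s.
At the end, for the whole second after the job is handed in: The turntable is in its catch within 0.06 rad, the carriage's pointer is within 3 mm of the clip's blade along the scale bar, and wheel and turntable are at rest (all of step 2 and velocity of joint wheel between -0.05 and 0.05 rad/s and velocity of joint turntable between -0.05 and 0.05 rad/s); the robot touches nothing.
It fails at once if a bystander is shifted more than 25 mm or tipped over (distance of any of bottle_amber, bottle_clear, jar, tip_box, beaker, pipette, box_green from where it was at the start of the episode above 0.025 m or angle between any of bottle_amber, bottle_clear, jar, tip_box, beaker, pipette, box_green's own z axis and vertical above 0.4 rad).
It fails at once if the camera carriage is touched with more than 2 N (contact force between carriage and the fingers above 2 N or contact force between carriage and the arm above 2 N).
It also fails if it takes over 72 s, if anything falls off the work surface, if the arm or the gripper's body presses on something with over 40 N, if the wrist force passes 120 N, or if a joint passes its speed limit or range.

ROBOT

A 7-joint arm with a two-finger parallel gripper is mounted at the origin on the work surface. World frame = base frame: x ahead of the robot, y to its left, z up, the work surface at z = 0. Lengths are in m, angles in degrees, forces in N, time in s.
With the tool pointing down it reaches from about 0.425 to 0.875 m from the base axis. Payload 4.7 kg.
Tool frame: the origin (TCP) lies midway between the tips of the shut fingers; the grasp point (between the pads) lies env.grip_point_offset behind it (env.grip_point_offset is the distance from the TCP to the grasp point, in m); x points along the fingers, y is the direction in which the jaws open and shut, and the axes are right-handed (so a half turn about x gives the same grasp; the last joint's range is limited). The gripper opens to 87 mm and grips with 3 to 60 N. Pads are 19 mm wide; open, the fingers measure 117 mm over their backs; the gripper's body (75 mm by 190 mm) begins 51 mm behind the grasp point.
Start: joints at [67.787, 18.392, -4.016, 83.108, 1.295, 78.541, -3.26], TCP at [0.254, -0.598, 0.184] pointing down, gripper open.
Joint ranges: [-163.93, 163.93], [-17.29, 119.83], [-79.2, 71.16], [3.27, 140.29], [-89.18, 269.18], [5.43, 117.66], [-154.24, 154.24]. Speed limits (degrees/s): [147.25, 147.25, 180, 180, 180, 180, 180].

INTERFACE

Orientations are given as [roll, pitch, yaw] about the fixed x, y, z axes, in that order (R = Rz(yaw) Ry(pitch) Rx(roll)).
In Python, from cell import readout, read_camera, camera_params, sign_off, spot_in, pinpoint, env gives the robot as it stands.
- The arm moves only by the shell command python3 -m pendant 'ROWS' [OPENING] [FORCE]. ROWS is a JSON object of lists of equal length, an entry for each row: "xyz": the shift along the world's x, y, z in m, a list of three; "turn": the turn about the world's z in rad. A call has 1 to 10 rows; each row shifts and turns the pose as measured when the row begins; what a row does not reach is not made up. A row lasts 1/8 s, in which the tool goes at most 62.5 mm and 10.7 degrees, less where a joint would pass 70% of its speed; a pose out of reach is approached as far as the arm can. A call is refused whole if a number of a shift passes 0.0625 or a number of a turn 0.188, either way. A call with a gripper value outside its range is refused whole. OPENING is the opening, from 0 (shut) to 1 (fully open), set as the call begins (- or left out, the last holds). The fingers move at their own pace and stop on an object; FORCE is the grip in N (left out, the last holds). Time passes only in rows, so rows that do not move let the fingers close. It gives the time, the measured TCP pose, the force and the opening at its end, in the units of the state.
- readout.get_obs(): the state, without advancing time (a new reading comes with each control period).
- read_camera(name): name is "side" or "top" or "wrist"; returns the picture (384x512x3 uint8, red, green, blue); there is no depth.
- camera_params(name): a dict with "fx", "fy", "cx", "cy" (pixels), "rvec" (rotation vector, rad) and "tvec" (3), from world to camera coordinates, as OpenCV has them; the wrist camera has in their place "hand_eye" (4x4, takes a point from camera to tool coordinates, whose origin is the TCP and whose axes are the tool frame's). Camera axes: x right, y down, z forward; pixel columns grow to the right and rows downward; lengths in m; the calibration is good to about 2 mm. The wrist camera is an equidistant fisheye: a pixel r from the principal point sees the ray r / f radians off the axis. A picture is of the moment at which its call begins: read the wrist's pose just before it. camera_params takes no time and is no camera call.
- sign_off(): hands the job in, once; it reports no verdict.
Trained networks look in the newest picture that a camera, given by its name, has taken for a name from the list of things; names that differ only in an ending like _2 or _b are one class to them, and where a whole thing is asked for, a point or a joint stands for the part that bears it (a point fixed in the world has none). Each returns a list of dicts, best first, with "score" (0 to 1); they miss things now and then, are a little off and sometimes report something else, mostly with a low value. They report only what shows in the picture. A call takes as long as a camera call.
- spot_in(camera, name): "at" ([x, y, z] in m, in the coordinates of the camera as it stood for that picture, good to about 4 mm: the middle of the surface that is visible of it).
- pinpoint(camera, name): "at" ([x, y, z] in m, in the coordinates of the camera as it stood for that picture, good to about 4 mm: a listed point, or the origin of a listed thing).
The state is a dict: "time_s": time; "qpos": joint angles; "joint_velocities": joint speeds; "effort": joint torques, N m; "tool_pos": TCP position; "tool_rot": TCP orientation; "force": force on the tool from outside, world axes, zero at the start; "wrist_torque": the same for the moment, N m; "grip_width": finger opening in m.
Only numpy, scipy, OpenCV 4.12 (cv2) and the standard library are available. Lean on these libraries where they do the work, as an engineer would, in place of code of your own. Each camera call takes 0.05 s, during which the arm holds its last target.

## Working session

There is one attempt and no reset: what is moved stays moved. The work goes in short steps, Python scripts to look and compute and a shell command to move; the robot and the scene stay as the last step left them, time stands still between calls to the robot, and variables do not carry over. Pictures are saved under pics/ and viewed, and the job is handed in when it is done.

```bash
ls; mkdir -p pics
cat > h.py <<'E'
import numpy as np, cv2
from scipy.spatial.transform import Rotation as R
from cell import readout, read_camera, camera_params, sign_off, spot_in, pinpoint, env
def snap(cam,name):
    s=readout.get_obs(); im=read_camera(cam); cv2.imwrite('pics/'+name,im[:,:,::-1]); return s,im
def T(cam,s=None):
    p=camera_params(cam)
    if 'hand_eye' in p:
        W=np.eye(4); W[:3,:3]=R.from_euler('xyz',s['tool_rot'],degrees=True).as_matrix(); W[:3,3]=s['tool_pos']
        return W@np.array(p['hand_eye'])
    M=np.eye(4); M[:3,:3]=cv2.Rodrigues(np.array(p['rvec'],float))[0]; M[:3,3]=np.ravel(p['tvec']); return np.linalg.inv(M)
def find(cam,name,s=None,f=pinpoint):
    t=T(cam,s); r=[]
    for d in f(cam,name)[:3]:
        w=t@np.append(d['at'],1); r.append((np.round(w[:3],4).tolist(),round(d['score'],2)))
    return r
E
python3 - <<'E'
from h import *
s=readout.get_obs(); print(s); print(env.grip_point_offset)
for c in ('top','side','wrist'):
    snap(c,f'a_{c}.png'); print(c,camera_params(c))
print(readout.get_obs()['time_s'])
E
```

```text
pics
{'time_s': 0.0, 'qpos': array([67.78477989, 18.44096228, -4.01629579, 83.17365297,  1.29431626,
       78.54025994, -3.26058397]), 'joint_velocities': array([ 0.049286  ,  0.00358925, -0.06778998,  0.00381852, -0.03608275,
        0.04017234,  0.08720928]), 'effort': array([-2.57526281e-04, -4.91283524e+01, -4.03586794e-01, -3.12527597e+01,
       -6.36811322e-02,  4.37008752e-02,  1.95080474e-04]), 'tool_pos': array([ 0.25393726, -0.59767441,  0.18265106]), 'tool_rot': array([-87.52950021,  89.89022905, 115.49544682]), 'force': array([-0.75120938, -0.51374599, -0.5927249 ]), 'wrist_torque': array([-0.00230539, -0.01036292,  0.01547624]), 'grip_width': 0.08669315122663271}
0.0187
top {'fx': 495.1784060697996, 'fy': 495.1784060697996, 'cx': 253.2134837654424, 'cy': 186.57372407886726, 'rvec': array([ 2.16782871, -2.14549204,  0.12352586]), 'tvec': array([0.04527826, 0.54710914, 1.65031149])}
side {'fx': 382.2306898665678, 'fy': 382.2306898665678, 'cx': 256.30026118511216, 'cy': 190.0965010189439, 'rvec': array([ 0.25026004, -2.65200812,  1.5048881 ]), 'tvec': array([0.52310973, 0.22497098, 1.14781352])}
wrist {'fx': 297.3186396354542, 'fy': 297.3186396354542, 'cx': 256.852223618211, 'cy': 190.7510694689028, 'hand_eye': array([[ 1.59819415e-04, -2.76662198e-01,  9.60967223e-01,
        -2.01047277e-01],
       [ 9.99999984e-01, -2.95544327e-05, -1.74819706e-04,
         1.53298647e-04],
       [ 7.67668450e-05,  9.60967235e-01,  2.76662188e-01,
        -7.55242906e-02],
       [ 0.00000000e+00,  0.00000000e+00,  0.00000000e+00,
         1.00000000e+00]])}
0.15
```

View pics/a_top.png

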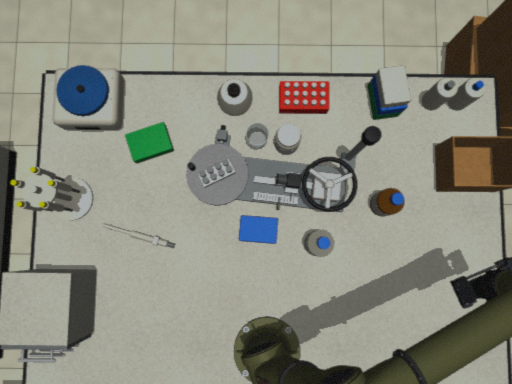

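View pics/a_side.png

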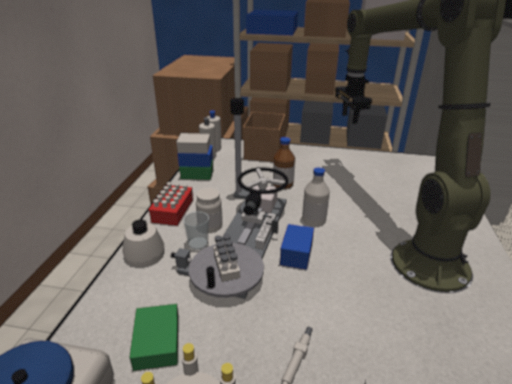

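Run:
```python
from h import *
for c in ('top','side'):
    read_camera(c)
    for n in ('rig','hub','spoke0','spoke1','spoke2','post','turntable_centre','catch','column','pointer','clip_mark','carriage','bottle_amber','bottle_clear','jar','tip_box','beaker','pipette','box_green'):
        print(c,n,find(c,n))
print(readout.get_obs()['time_s'])
```

```text
top rig [([0.5718, 0.0099, 0.005], 0.73), ([0.7068, -0.0628, 0.006], 0.32)]
top hub [([0.5477, -0.1912, 0.1226], 0.57)]
top spoke0 [([0.4995, -0.1846, 0.1275], 0.93), ([0.5675, -0.2341, 0.1227], 0.81), ([0.5762, -0.1534, 0.1247], 0.71)]
top spoke1 [([0.4995, -0.1846, 0.1275], 0.93), ([0.5675, -0.2341, 0.1227], 0.81), ([0.5762, -0.1534, 0.1247], 0.71)]
top spoke2 [([0.4995, -0.1846, 0.1275], 0.93), ([0.5675, -0.2341, 0.1227], 0.81), ([0.5762, -0.1534, 0.1247], 0.71)]
top post [([0.6073, 0.2533, 0.1088], 0.63)]
top turntable_centre [([0.593, 0.1746, 0.0492], 0.57)]
top catch [([0.7217, 0.1602, 0.0698], 0.56)]
top column [([0.6526, -0.272, 0.3811], 0.91)]
top pointer [([0.5594, -0.0782, 0.0389], 0.72), ([0.5022, -0.0754, 0.058], 0.65), ([0.5684, -0.2357, 0.1224], 0.4)]
top clip_mark [([0.5068, -0.0351, 0.0607], 0.44)]
top carriage [([0.5588, -0.0783, 0.0363], 0.6)]
top bottle_amber [([0.4945, -0.3904, 0.0015], 0.82), ([0.5757, -0.1523, 0.1279], 0.72)]
top bottle_clear [([0.3565, -0.1642, 0.0041], 0.85)]
top jar [([0.7021, -0.0645, 0.005], 0.74), ([0.3844, 0.4464, 0.004], 0.23)]
top tip_
[... 823 characters left out ...]
 -0.0012], 0.49)]
side turntable_centre [([0.5856, 0.1718, 0.0459], 0.71)]
side catch [([0.721, 0.1576, 0.0659], 0.75)]
side column [([0.6518, -0.2804, 0.3803], 0.76)]
side pointer [([0.575, -0.1574, 0.1269], 0.62)]
side clip_mark [([0.5096, -0.0404, 0.0594], 0.41)]
side carriage [([0.5595, -0.0836, 0.0386], 0.71)]
side bottle_amber [([0.4982, -0.3935, -0.0013], 0.7)]
side bottle_clear [([0.3614, -0.1727, -0.0018], 0.66), ([0.7189, 0.16, 0.0653], 0.56)]
side jar [([0.7043, -0.0598, -0.0024], 0.8)]
side tip_box [([0.3991, 0.0288, 0.0041], 0.73)]
side beaker [([0.7162, 0.0348, -0.001], 0.94)]
side pipette [([0.3768, 0.4453, -0.0018], 0.7)]
side box_green [([0.7003, 0.4066, 0.0017], 0.88)]
2.15
```

The top and side views agree on the layout. The rig's +y is about world +y with a yaw of about -6°, the hub is near (0.549, -0.194) and the turntable near (0.589, 0.173). The post is near (0.606, 0.254) and the column near (0.652, -0.276). In the top picture the rack runs from (200,182) to (233,165), which puts the table about 1 rad clockwise of square.

Run:
```python
from h import *
s=readout.get_obs(); M=R.from_euler('xyz',s['tool_rot'],degrees=True).as_matrix(); print(M.round(3)); print(np.round(T('wrist',s),3))
hub=np.array([.549,-.194]);tc=np.array([.589,.173]); d=tc-hub; print(np.linalg.norm(d),np.degrees(np.arctan2(d[1],d[0]))-90)
p=np.array([.6065,.254])-tc; print(np.linalg.norm(p),np.degrees(np.arctan2(p[1],p[0])))
im=cv2.imread('pics/a_top.png'); cv2.imwrite('pics/a_top_z.png',cv2.resize(im[110:260,170:410],None,fx=3,fy=3,interpolation=cv2.INTER_CUBIC))
```

```text
[[-0.     0.391 -0.92 ]
 [-0.    -0.92  -0.391]
 [-1.     0.     0.   ]]
[[ 0.391 -0.884 -0.255  0.324]
 [-0.92  -0.376 -0.108 -0.569]
 [-0.     0.277 -0.961  0.385]
 [ 0.     0.     0.     1.   ]]
0.36917340099199997 -6.220218706596626
0.08286887232248309 77.8086635293976
```

```bash
python3 -m pendant '{"xyz":[[0,0,0.05],[0,0.02,0.05],[0.02,0.05,0.02],[0.03,0.05,0],[0.03,0.05,0],[0.03,0.05,0],[0.03,0.05,0],[0.03,0.05,0],[0.02,0.055,0],[0.02,0.055,0]],"turn":[0,0,0,0,0,0,0,0,0,0]}'
```

```text
time_s: 3.4
tool_pos: [0.4652, -0.1582, 0.3072]
tool_rot: [107.2, 89.8, -50.4]
force: [0.0, -0.1, 0.3]
grip_width: 0.0872
```

```bash
python3 -m pendant '{"xyz":[[0.01,0.05,0],[0.01,0.05,0],[0.01,0.05,0],[0.015,0.05,0],[0.02,0.05,0],[0.02,0.05,0],[0.02,0.05,0],[0.02,0.05,0],[0,0,0]],"turn":[0.12,0.12,0.12,0.12,0.12,0.12,0.12,0.12,0]}' 0.65
python3 - <<'E'
from h import *
s,im=snap('wrist','b_wrist.png'); print(s['tool_pos'])
for n in ('post','turntable_centre','catch','beaker','rig'): print(n,find('wrist',n,s))
E
```

```text
time_s: 4.53
tool_pos: [0.5925, 0.2601, 0.3082]
tool_rot: [123.6, 89.4, 23.0]
force: [0.2, -0.0, 0.5]
grip_width: 0.057
[0.59250448 0.26013235 0.30822392]
post [([0.6083, 0.2589, 0.1094], 0.58)]
turntable_centre [([0.5845, 0.1723, 0.046], 0.61), ([0.7154, 0.0358, -0.0012], 0.39)]
catch [([0.7183, 0.1611, 0.0682], 0.72)]
beaker [([0.7142, 0.0403, -0.0006], 0.6)]
rig [([0.5713, 0.0061, -0.0018], 0.87), ([0.7079, -0.06, 0.0018], 0.51)]
```

View pics/a_top_z.png

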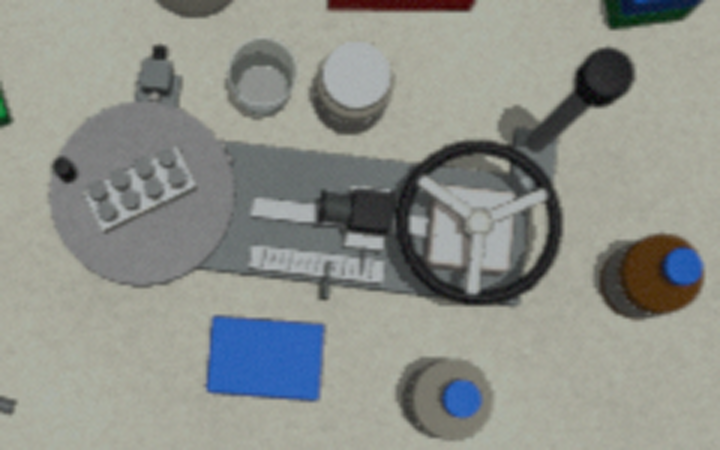

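View pics/b_wrist.png

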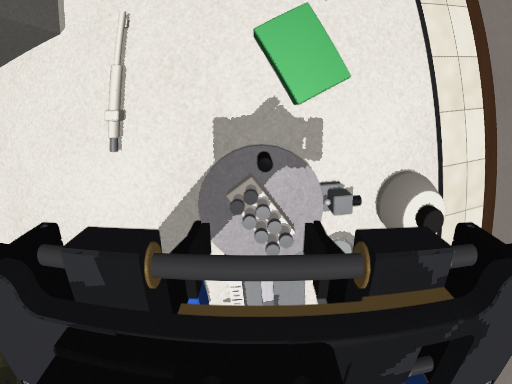

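The wrist picture shows the post at about (265,160), with clear bench around it, and the rack between the post and the gripper body. I'll check the network's positions by casting rays.

```bash
cat >> h.py <<'E'
def ray(cam,uv,z,s=None):
    p=camera_params(cam); t=T(cam,s); x=(uv[0]-p['cx'])/p['fx']; y=(uv[1]-p['cy'])/p['fy']
    if cam=='wrist':
        r=np.hypot(x,y); v=np.array([x/r*np.sin(r),y/r*np.sin(r),np.cos(r)])
    else: v=np.array([x,y,1.])
    d=t[:3,:3]@v; o=t[:3,3]; return (o+d*(z-o[2])/d[2])[:2].round(4)
E
python3 - <<'E'
from h import *
s=readout.get_obs()
print(ray('wrist',(265,160),.105,s), ray('top',(191.3,166.3),.11), ray('top',(170+64/3,110+167/3),.105))
for n,uv in (('hub',(480,220)),('disc',(142,192))): print(n,ray('top',(170+uv[0]/3,110+uv[1]/3),.13 if n=='hub' else .048))
M=R.from_euler('xyz',s['tool_rot'],degrees=True).as_matrix(); print(np.degrees(np.arctan2(M[1,1],M[0,1])), s['tool_pos'],s['qpos'])
E
```

```text
[0.6087 0.2534] [0.6019 0.2531] [0.6048 0.2537]
hub [ 0.5478 -0.1955]
disc [0.5864 0.1726]
-11.153518616501229 [0.59409035 0.25300621 0.31090799] [  9.207727    22.04289119 -49.24548552  70.73380876  17.11337832
  93.61275489 -47.72147158]
```

```bash
python3 -m pendant '{"xyz":[[0.013,0.002,-0.05],[0,0,-0.05],[0,0,-0.05],[0,0,-0.03],[0,0,0]],"turn":[-0.04,0,0,0,0]}'
python3 - <<'E'
from h import *
s,im=snap('wrist','c_wrist.png'); print(s['tool_pos'],s['force'])
print(find('wrist','post',s))
E
```

```text
time_s: 5.45
tool_pos: [0.6097, 0.2462, 0.131]
tool_rot: [93.3, 88.5, -11.0]
force: [-0.2, 0.2, 0.3]
grip_width: 0.057
[0.60971701 0.24616742 0.13099656] [-0.15071458  0.19991461  0.25820492]
[]
```

View pics/c_wrist.png

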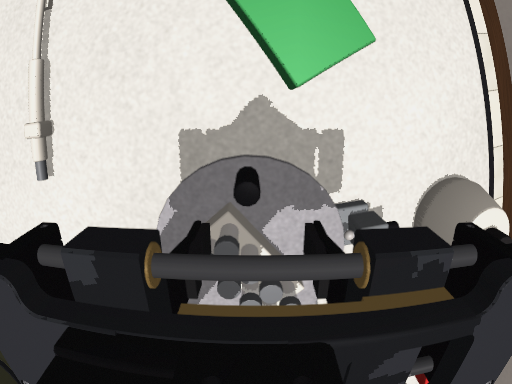

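Run:
```python
from h import *
s=readout.get_obs()
print(s['tool_pos'],ray('wrist',(247,193),.110,s),ray('wrist',(247,172),.055,s))
M=R.from_euler('xyz',s['tool_rot'],degrees=True).as_matrix(); print(M.round(3))
# grasp point position in xy at
print(s['qpos'])
```

```text
[0.61157734 0.24779495 0.13419709] [0.6067 0.2584] [0.6079 0.2633]
[[ 0.03   0.969 -0.246]
 [-0.003 -0.246 -0.969]
 [-1.     0.03  -0.005]]
[  9.99306766  26.5237991  -46.66025164  85.78954866  20.76646604
  74.86284996 -52.92692409]
```

The top of the post is at (247,193) in the wrist picture, which gives about (0.606, 0.257). I'll centre over it and descend.

```bash
python3 -m pendant '{"xyz":[[-0.005,0.009,0],[0,0,-0.03],[0,0,-0.024],[0,0,0]],"turn":[0,0,0,0]}'
```

```text
time_s: 6.05
tool_pos: [0.6097, 0.2621, 0.0883]
tool_rot: [108.7, 87.6, 4.4]
force: [-0.3, 0.1, 0.7]
grip_width: 0.0565
```

```bash
python3 -m pendant '{"xyz":[[-0.002,-0.005,-0.008],[0,0,0]],"turn":[0,0]}' - ; python3 -m pendant '{"xyz":[[0,0,0],[0,0,0],[0,0,0]],"turn":[0,0,0]}' 0 40
python3 - <<'E'
from h import *
s,im=snap('wrist','d_wrist.png'); print(s['tool_pos'],s['force'],s['grip_width'],s['qpos'],s['time_s'])
E
```

```text
time_s: 6.3
tool_pos: [0.6089, 0.2583, 0.0831]
tool_rot: [110.3, 87.3, 6.1]
force: [-0.0, -0.9, -0.4]
grip_width: 0.0563
time_s: 6.68
tool_pos: [0.61, 0.2588, 0.085]
tool_rot: [111.2, 87.2, 7.0]
force: [0.7, 0.4, -1.2]
grip_width: 0.0346
[0.60996283 0.25883986 0.08504967] [ 0.73460382  0.4184288  -1.17126541] 0.034635956368498026 [  9.01238599  28.06474405 -45.95666674  89.85679488  22.63811651
  68.67596615 -55.28850055] 6.675
```

View pics/d_wrist.png

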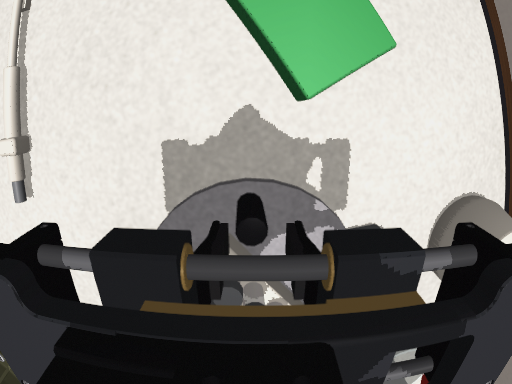

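```bash
cat >> h.py <<'E'
def projw(P,s):
    p=camera_params('wrist'); t=np.linalg.inv(T('wrist',s)); c=(t@np.append(P,1))[:3]; th=np.arctan2(np.hypot(c[0],c[1]),c[2]); d=c[:2]/np.hypot(*c[:2]); return p['cx']+p['fx']*th*d[0],p['cy']+p['fx']*th*d[1]
E
python3 - <<'E'
from h import *
s=readout.get_obs()
W=R.from_euler('xyz',s['tool_rot'],degrees=True).as_matrix()
g=s['tool_pos']-W[:,0]*.0187
print(g,projw(g,s),projw(s['tool_pos'],s), ray('wrist',(252,233),.11,s), W.round(3))
E
```

```text
[0.60907557 0.2586821  0.10371712] (np.float64(257.2437907385181), np.float64(224.221251472151)) (np.float64(257.19592410674824), np.float64(214.30527230109743)) [0.6046 0.2561] [[ 0.049  0.968 -0.246]
 [ 0.006 -0.246 -0.969]
 [-0.999  0.046 -0.018]]
```

```bash
python3 -m pendant '{"xyz":[[-0.003,-0.002,-0.009],[0,0,0],[0,0,0],[0,0,0]],"turn":[0,0,0,0]}' 0 40
```

```text
time_s: 7.22
tool_pos: [0.6064, 0.2564, 0.0749]
tool_rot: [110.9, 87.2, 6.6]
force: [0.8, 0.9, 0.5]
grip_width: 0.0008
```

Run:
```python
from h import *
s,im=snap('wrist','e_wrist.png'); print(s['tool_pos'],s['force'],s['grip_width'])
snap('side','e_side.png');snap('top','e_top.png')
for c in ('top','side'): print(find(c,'post'))
a=cv2.imread('pics/e_side.png')[180:330,130:330]; b=cv2.imread('pics/e_top.png')[110:260,140:340]
cv2.imwrite('pics/e_z.png',cv2.resize(np.hstack([a,b]),None,fx=2,fy=2,interpolation=cv2.INTER_CUBIC))
```

```text
[0.60641336 0.25642398 0.07487288] [0.7601566  0.90892021 0.46046115] 0.0008362247069023555
[]
[([0.6009, 0.2534, 0.1098], 0.81), ([0.5616, -0.0839, 0.0373], 0.19)]
```

View pics/e_wrist.png

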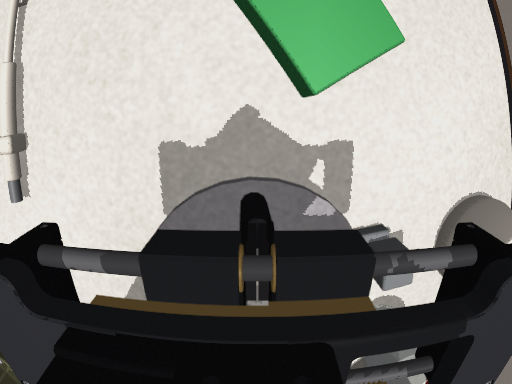

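View pics/e_z.png

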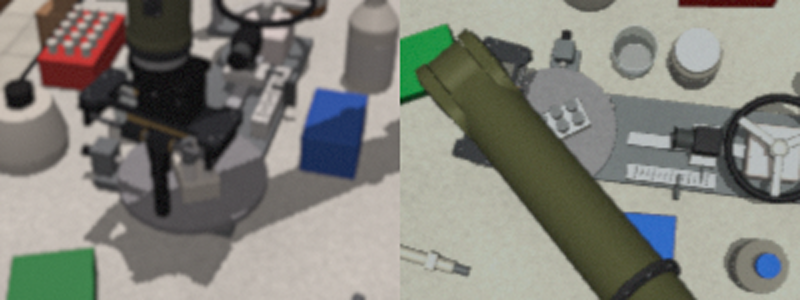

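Run:
```python
import cv2,numpy as np
a=cv2.imread('pics/e_wrist.png')[170:320,160:350]; b=cv2.imread('pics/d_wrist.png')[170:320,160:350]
o=np.hstack([b,a]).astype(float); o=np.clip(255*(o/255)**0.5,0,255).astype(np.uint8)
cv2.imwrite('pics/e_w2.png',cv2.resize(o,None,fx=2.1,fy=2.1,interpolation=cv2.INTER_CUBIC))
a=cv2.imread('pics/e_side.png')[220:300,160:280].astype(float); a=np.clip(255*(a/255)**0.5,0,255).astype(np.uint8)
cv2.imwrite('pics/e_s2.png',cv2.resize(a,None,fx=6,fy=6,interpolation=cv2.INTER_CUBIC))
```

```text
(no output)
```

View pics/e_w2.png

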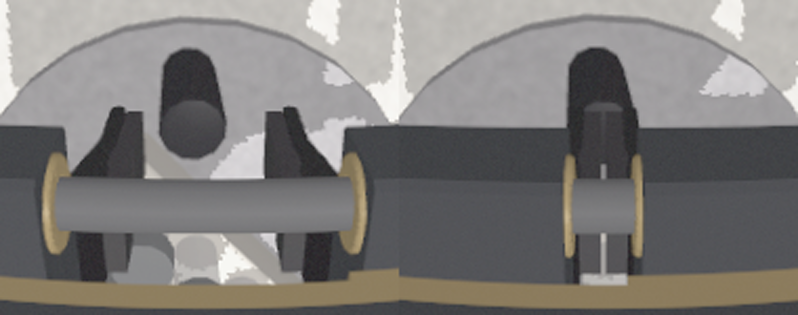

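View pics/e_s2.png

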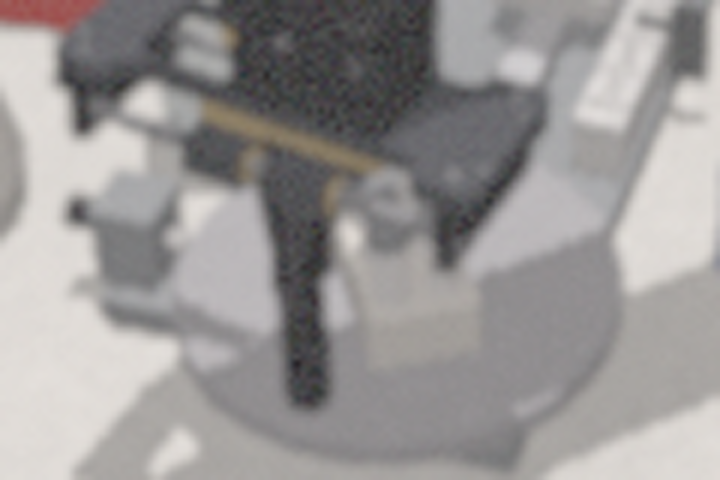

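Run:
```python
from h import *
s=readout.get_obs(); print(s['tool_pos'],s['time_s'],s['force'])
def proj(cam,P):
    p=camera_params(cam); c=cv2.Rodrigues(p['rvec'])[0]@np.array(P)+p['tvec']; return (p['fx']*c[0]/c[2]+p['cx'],p['fy']*c[1]/c[2]+p['cy'],c[2])
for n,P in (('tcp',s['tool_pos']),('posttop',(.606,.2555,.11)),('postbase',(.606,.2555,.048)),('tcp+.05',s['tool_pos']+[0,0,.05])):
    u=proj('side',P); print(n,np.round(u,3),'zoom',((u[0]-160)*6,(u[1]-220)*6), projw(np.array(P),s))
```

```text
[0.60652504 0.25660455 0.07505318] 7.475 [ 0.06043845 -0.18843517 -0.02452904]
tcp [209.995 278.781   0.984] zoom (np.float64(299.9679876784343), np.float64(352.6878611459082)) (np.float64(257.19601068079055), np.float64(214.30541863312982))
posttop [209.587 268.301   0.967] zoom (np.float64(297.52440559833934), np.float64(289.8074623881067)) (np.float64(259.52005478852533), np.float64(235.21471303160496))
postbase [210.857 286.16    0.999] zoom (np.float64(305.14092847198526), np.float64(396.9588626334895)) (np.float64(255.31617367666666), np.float64(204.51090908738402))
tcp+.05 [208.939 264.053   0.959] zoom (np.float64(293.632080224087), np.float64(264.31595869007253)) (np.float64(261.40595109763836), np.float64(243.89498665873887))
```

Run:
```python
import cv2,numpy as np
o=cv2.imread('pics/e_wrist.png')[185:265,215:300].astype(float); o=np.clip(255*(o/255)**0.45*1.1,0,255).astype(np.uint8)
cv2.imwrite('pics/e_w3.png',cv2.resize(o,None,fx=7,fy=7,interpolation=cv2.INTER_NEAREST))
```

```text
(no output)
```

View pics/e_w3.png

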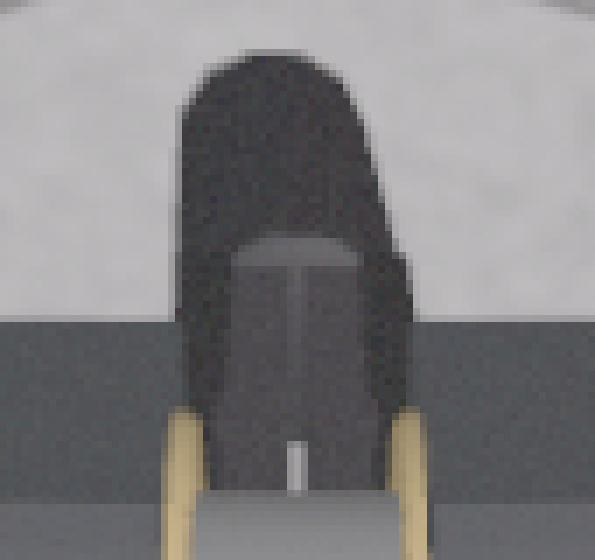

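Run:
```python
from h import *
def proj(cam,P):
    p=camera_params(cam); c=cv2.Rodrigues(p['rvec'])[0]@np.array(P)+p['tvec']; return np.array((p['fx']*c[0]/c[2]+p['cx'],p['fy']*c[1]/c[2]+p['cy']))
t=np.array([0.25394, -0.59767, 0.18265]); j=np.array([.391,-.92,0])*.0435
im=cv2.imread('pics/a_side.png'); o=im[60:140,320:420]; o=np.clip(255*(o/255.)**.5,0,255).astype(np.uint8); o=cv2.resize(o,None,fx=7,fy=7,interpolation=cv2.INTER_CUBIC)
for P,c in ((t,(0,0,255)),(t+j,(0,0,255)),(t-j,(0,0,255)),(t+j+[0,0,.0187],(0,255,0)),(t-j+[0,0,.0187],(0,255,0)),(t+[0,0,.07],(255,0,0))):
    u=(proj('side',P)-[320,60])*7; cv2.circle(o,(int(u[0]),int(u[1])),4,c,-1)
cv2.imwrite('pics/a_s3.png',o)
```

View pics/a_s3.png

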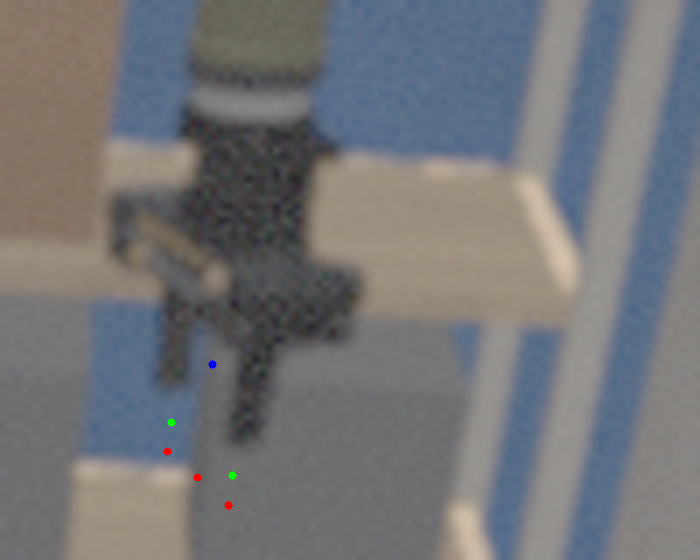

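The missed pinch shows a discrepancy. In both the side and the wrist pictures the real fingertips end about 38 mm above the reported TCP, so the jaws shut just above the post's 110 mm top. I'll allow for this by commanding the TCP about 38 mm lower than nominal. Next I open and descend again.

```bash
python3 -m pendant '{"xyz":[[0,0,0.004],[0,0,0],[0,0,0],[0,0,0]],"turn":[0,0,0,0]}' 0.65
python3 -m pendant '{"xyz":[[0,0,-0.015],[0,0,-0.012],[0,0,-0.01],[0,0,0]],"turn":[0,0,0,0]}'
python3 - <<'E'
from h import *
s,im=snap('wrist','f_wrist.png'); print(s['tool_pos'],s['force'],s['grip_width'])
o=im[170:320,120:390,::-1]; cv2.imwrite('pics/f_w.png',cv2.resize(np.clip(255*(o/255.)**.5,0,255).astype(np.uint8),None,fx=2.5,fy=2.5))
E
```

```text
time_s: 7.98
tool_pos: [0.6067, 0.2567, 0.0797]
tool_rot: [111.2, 87.2, 6.9]
force: [-0.1, -0.7, 0.5]
grip_width: 0.0324
time_s: 8.48
tool_pos: [0.6056, 0.256, 0.0385]
tool_rot: [110.4, 87.3, 6.1]
force: [-0.4, 0.4, -0.1]
grip_width: 0.0558
[0.6056299  0.25603858 0.03847092] [-0.43381851  0.37949914 -0.06769406] 0.055800034637068514
```

View pics/f_w.png

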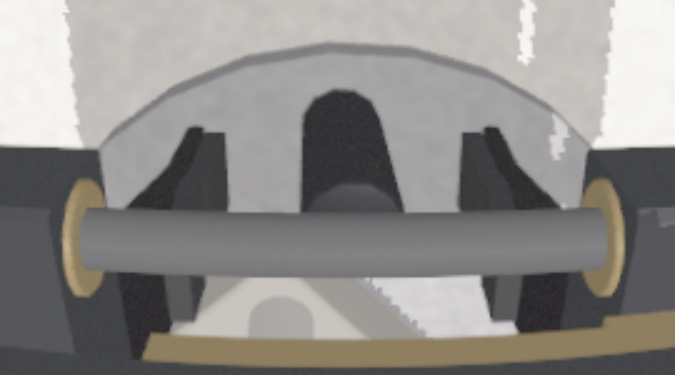

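The post now stands between the jaws at about (345,150) in this crop, with its top disc well above the fingertips. Closing.

```bash
python3 -m pendant '{"xyz":[[0,0,0],[0,0,0],[0,0,0],[0,0,0],[0,0,0]],"turn":[0,0,0,0,0]}' 0 40
```

```text
time_s: 9.15
tool_pos: [0.6071, 0.2569, 0.0406]
tool_rot: [111.8, 87.1, 7.5]
force: [0.4, 0.1, -0.4]
grip_width: 0.0214
```

```bash
python3 -m pendant '{"xyz":[[-0.010,0.0018,0],[-0.0102,0.0006,0],[-0.0102,-0.0006,0],[-0.010,-0.0019,0],[-0.0097,-0.003,0],[0,0,0]],"turn":[0.12,0.12,0.12,0.12,0.12,0]}'
python3 - <<'E'
from h import *
s=readout.get_obs(); 
W=R.from_euler('xyz',s['tool_rot'],degrees=True).as_matrix()
p=s['tool_pos'][:2]-[.5865,.1725]; print(s['tool_pos'],np.hypot(*p),np.degrees(np.arctan2(p[1],p[0])),'jaw',np.degrees(np.arctan2(W[1,1],W[0,1])),s['force'],s['qpos'],s['grip_width'])
E
```

```text
time_s: 9.9
tool_pos: [0.5549, 0.2541, 0.0406]
tool_rot: [113.8, 87.2, 44.9]
force: [-0.5, -0.1, 0.5]
grip_width: 0.021
[0.55491914 0.25412343 0.04060318] 0.08751991405106481 111.15191140961748 jaw 21.033620659941498 [-0.45582806 -0.07960139  0.4581684 ] [ 17.46964431  27.70090007 -54.75811611  99.68095452  24.63129404
  62.76333159 -23.61265944] 0.021038440619713626
```

```bash
python3 -m pendant '{"xyz":[[-0.0093,-0.0042,0],[-0.0087,-0.0053,0],[0,0,0]],"turn":[0.12,0.12,0]}' - 55
python3 - <<'E'
from h import *
s,im=snap('wrist','g_wrist.png'); 
W=R.from_euler('xyz',s['tool_rot'],degrees=True).as_matrix()
p=s['tool_pos'][:2]-[.5865,.1725]; print(s['tool_pos'],np.hypot(*p),np.degrees(np.arctan2(p[1],p[0])),'jaw',np.degrees(np.arctan2(W[1,1],W[0,1])),s['force'],s['qpos'][2],s['grip_width'])
snap('side','g_side.png')
a=cv2.imread('pics/g_side.png')[200:310,150:290]; cv2.imwrite('pics/g_s.png',cv2.resize(np.clip(255*(a/255.)**.6,0,255).astype(np.uint8),None,fx=5,fy=5,interpolation=cv2.INTER_CUBIC))
E
```

```text
time_s: 10.28
tool_pos: [0.5386, 0.246, 0.0406]
tool_rot: [113.4, 86.9, 58.1]
force: [0.2, 0.7, -1.8]
grip_width: 0.0211
[0.53863878 0.24598783 0.04061275] 0.08769923872508217 123.0754286483628 jaw 34.70479611929982 [ 0.16790127  0.74280069 -1.7895327 ] -58.802563943391284 0.021069541306065552
```

View pics/g_s.png

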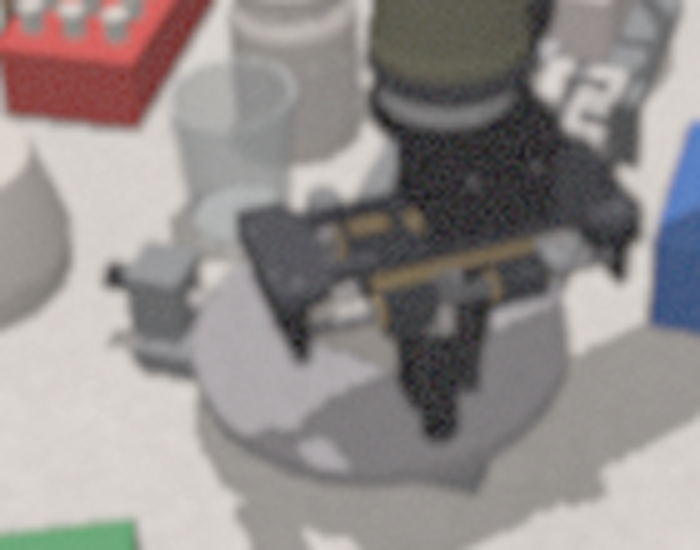

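View pics/g_wrist.png

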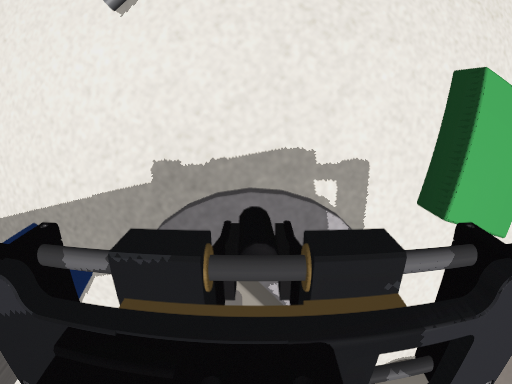

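```bash
python3 -m pendant '{"xyz":[[-0.0042,-0.0029,0],[0,0,0]],"turn":[0.05,0]}' ;  python3 -m pendant '{"xyz":[[-0.0040,-0.0031,0],[0,0,0]],"turn":[0.05,0]}'
cat > st.py <<'E'
from h import *
s=readout.get_obs(); W=R.from_euler('xyz',s['tool_rot'],degrees=True).as_matrix()
p=s['tool_pos'][:2]-[.5865,.1725]; a=np.arctan2(p[1],p[0]); f=s['force']; print(s['time_s'],s['tool_pos'].round(4),'r',np.hypot(*p).round(4),'ang',np.degrees(a).round(2),'jaw',np.degrees(np.arctan2(W[1,1],W[0,1])).round(1),'F',f.round(2),'Ft_ccw',(-f[0]*np.sin(a)+f[1]*np.cos(a)).round(2),s['grip_width'],s['qpos'].round(1))
E
python3 st.py
```

```text
time_s: 10.62
tool_pos: [0.5392, 0.246, 0.0407]
tool_rot: [110.1, 86.3, 57.5]
force: [-1.1, 0.2, 1.3]
grip_width: 0.0211
time_s: 10.88
tool_pos: [0.5396, 0.2465, 0.0407]
tool_rot: [108.5, 85.7, 58.6]
force: [-0.2, -0.5, 0.8]
grip_width: 0.0213
10.875 [0.5396 0.2465 0.0407] r 0.0876 ang 122.37 jaw 40.0 F [-0.23 -0.46  0.82] Ft_ccw 0.44 0.021259359553074966 [ 24.   27.1 -60.5 102.9  24.8  61.1  -4.4]
```

The table has stopped at the catch's bump, about 0.14 rad before square as estimated. I'll make one longer shift towards the computed catch position, which limits any overshoot.

```bash
python3 -m pendant '{"xyz":[[-0.0109,-0.0082,0]],"turn":[0.02]}' ; python3 st.py
```

```text
time_s: 11.0
tool_pos: [0.5318, 0.2409, 0.0408]
tool_rot: [106.8, 85.3, 58.1]
force: [8.3, 5.9, -6.8]
grip_width: 0.0216
11.0 [0.5318 0.2409 0.0408] r 0.0876 ang 128.66 jaw 41.2 F [ 8.33  5.85 -6.81] Ft_ccw -10.16 0.021599204172032923 [ 26.   25.9 -61.7 104.6  23.9  60.1  -2.5]
```

```bash
python3 -m pendant '{"xyz":[[-0.0053,-0.0046,0]],"turn":[0.05]}' ; python3 st.py
```

```text
time_s: 11.12
tool_pos: [0.5287, 0.2388, 0.0409]
tool_rot: [105.3, 84.9, 59.5]
force: [15.0, 12.6, -19.6]
grip_width: 0.0221
11.125 [0.5287 0.2388 0.0409] r 0.088 ang 131.09 jaw 44.2 F [ 14.96  12.6  -19.58] Ft_ccw -19.56 0.022062994476086575 [ 27.5  25.7 -62.8 105.3  23.7  59.6   0.7]
```

```bash
python3 - <<'E'
from h import *
s,im=snap('wrist','i_wrist.png'); 
snap('side','i_side.png'); snap('top','i_top.png')
a=cv2.imread('pics/i_side.png')[200:310,150:290]; cv2.imwrite('pics/i_s.png',cv2.resize(np.clip(255*(a/255.)**.6,0,255).astype(np.uint8),None,fx=5,fy=5,interpolation=cv2.INTER_CUBIC))
o=im[170:340,60:450,::-1]; a=cv2.resize(np.clip(255*(o/255.)**.5,0,255).astype(np.uint8),None,fx=2,fy=2); cv2.imwrite('pics/i_w.png',a)
o=cv2.imread('pics/i_top.png')[110:220,160:330]; cv2.imwrite('pics/i_t.png',cv2.resize(o,None,fx=4,fy=4,interpolation=cv2.INTER_CUBIC))
E
python3 st.py
```

```text
11.275 [0.5283 0.2385 0.0408] r 0.088 ang 131.42 jaw 44.1 F [ 10.1    9.27 -11.1 ] Ft_ccw -13.7 0.021746277250344566 [ 27.5  25.7 -62.8 105.3  23.7  59.7   0.7]
```

View pics/i_s.png

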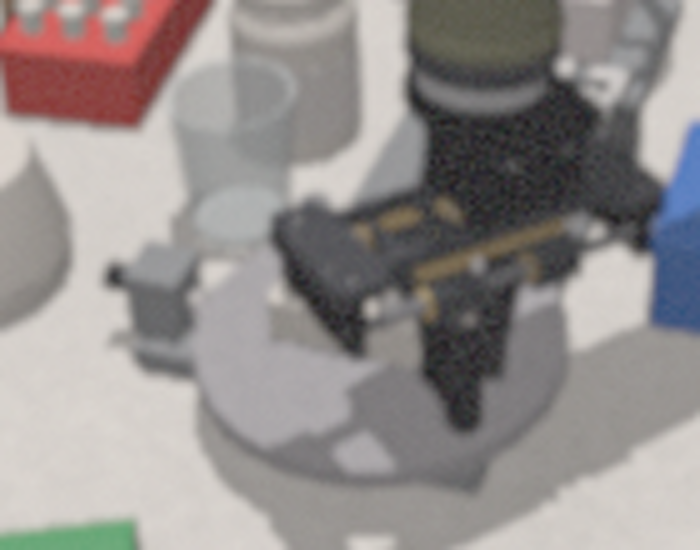

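View pics/i_w.png

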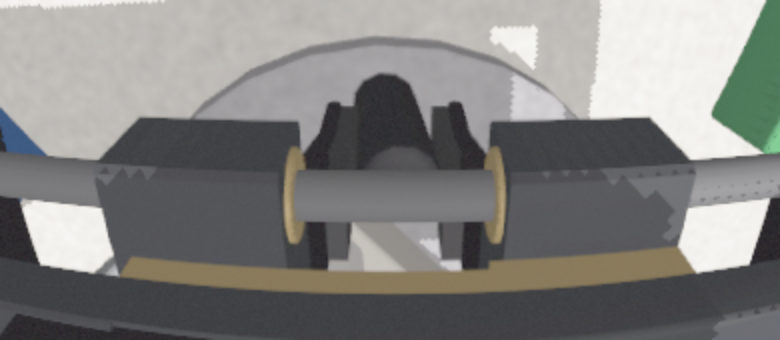

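View pics/i_t.png

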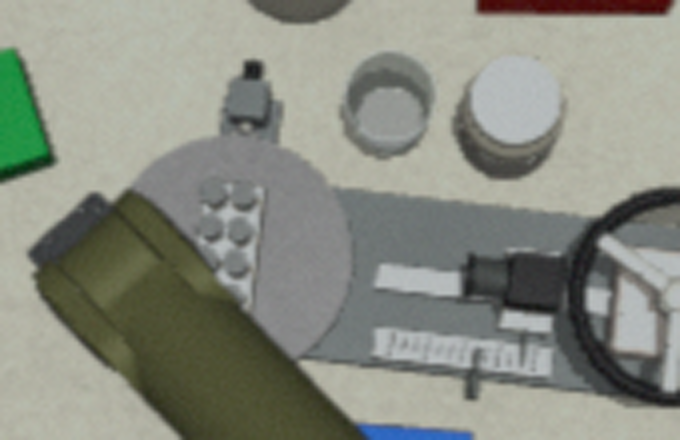

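Seen from above, the rack's long edge now runs from (265,185) to (250,305), a direction of about -7°. The rig's x axis is at about -6°, so the table looks to be in its catch. I'll release, lift and check.

```bash
python3 -m pendant '{"xyz":[[0,0,0],[0,0,0],[0,0,0]],"turn":[0,0,0]}' 0.7 ; python3 -m pendant '{"xyz":[[0,0,0.02],[0,0,0.05],[0,0,0.06],[0,0,0.06],[0.0,0,0.04]],"turn":[0,0,0,0,0]}'
python3 - <<'E'
from h import *
s,im=snap('wrist','j_wrist.png'); 
snap('side','j_side.png'); snap('top','j_top.png')
print(find('wrist','post',s),find('wrist','turntable_centre',s),find('side','post'),find('side','turntable_centre'))
a=cv2.imread('pics/j_side.png')[200:310,150:290]; a=cv2.resize(np.clip(255*(a/255.)**.6,0,255).astype(np.uint8),None,fx=3,fy=3,interpolation=cv2.INTER_CUBIC)
o=cv2.imread('pics/j_top.png')[110:220,160:300]; cv2.imwrite('pics/j_t.png',np.hstack([a,cv2.resize(o,None,fx=2.7,fy=3,interpolation=cv2.INTER_CUBIC)]))
E
python3 st.py
```

```text
time_s: 11.65
tool_pos: [0.5288, 0.2385, 0.0412]
tool_rot: [105.2, 85.0, 59.3]
force: [-0.1, 0.6, 0.2]
grip_width: 0.0439
time_s: 12.28
tool_pos: [0.5254, 0.238, 0.2807]
tool_rot: [105.7, 85.1, 59.9]
force: [-0.4, 0.5, -0.4]
grip_width: 0.0609
[([0.5273, 0.2388, 0.109], 0.59)] [([0.7131, 0.0406, -0.0012], 0.58), ([0.5824, 0.1715, 0.0465], 0.57)] [([0.5242, 0.231, 0.1065], 0.93), ([0.3621, -0.1716, -0.0023], 0.23)] [([0.5862, 0.1729, 0.047], 0.82)]
12.625 [0.5244 0.2366 0.2751] r 0.0892 ang 134.1 jaw 44.1 F [-0.28 -0.23  0.37] Ft_ccw 0.36 0.060900731967834416 [ 36.   14.5 -71.5  87.4  11.6  83.8   8.8]
```

View pics/j_t.png

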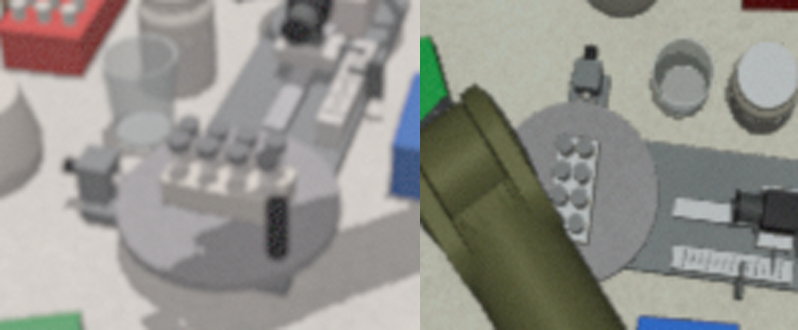

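View pics/j_wrist.png

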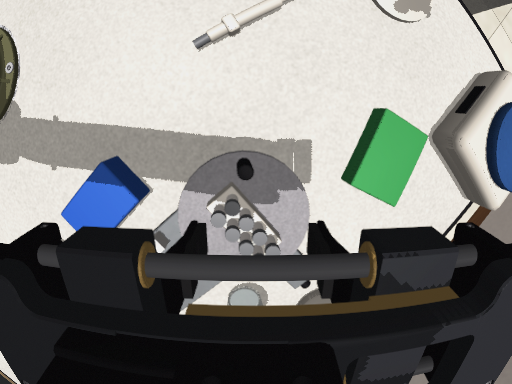

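The post is now at about (0.526, 0.235), and the rack faces the camera. The side view shows its long edge running from (165,185) to (290,215), across the rail direction. I'll move towards the wheel while unwinding the tool, then check the table again with a clear top view.

```bash
python3 -m pendant '{"xyz":[[-0.01,-0.02,0],[-0.005,-0.035,0],[-0.005,-0.035,0],[-0.005,-0.035,0],[-0.005,-0.035,0],[-0.005,-0.035,0]],"turn":[-0.18,-0.18,-0.18,-0.18,-0.18,-0.18]}' 0; python3 st.py
```

```text
time_s: 13.38
tool_pos: [0.4825, 0.0385, 0.2678]
tool_rot: [116.6, 85.8, 7.2]
force: [0.9, -0.7, -1.0]
grip_width: 0.0089
13.375 [0.4825 0.0385 0.2678] r 0.1697 ang -127.81 jaw -19.4 F [ 0.88 -0.7  -0.99] Ft_ccw 1.12 0.008903945908615759 [ 60.3 -11.1 -58.7  99.9 -10.2  81.8 -16.5]
```

Run:
```python
from h import *
snap('side','k_side.png'); snap('top','k_top.png')
a=cv2.imread('pics/k_side.png'); b=cv2.imread('pics/k_top.png')
cv2.imwrite('pics/k.png',cv2.resize(np.hstack([a,b]),(800,300),interpolation=cv2.INTER_AREA))
cv2.imwrite('pics/k_t.png',cv2.resize(b[110:240,170:330],None,fx=4.5,fy=4.5,interpolation=cv2.INTER_CUBIC))
```

```text
(no output)
```

View pics/k.png

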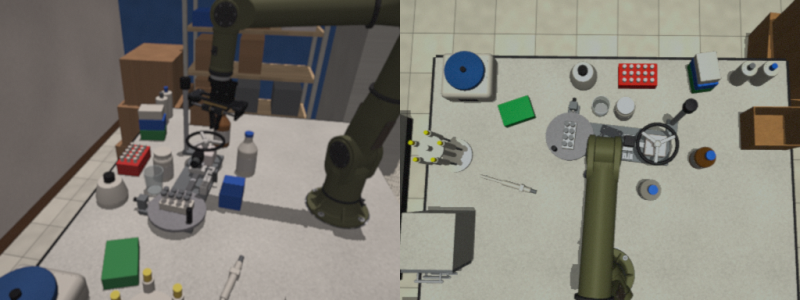

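View pics/k_t.png

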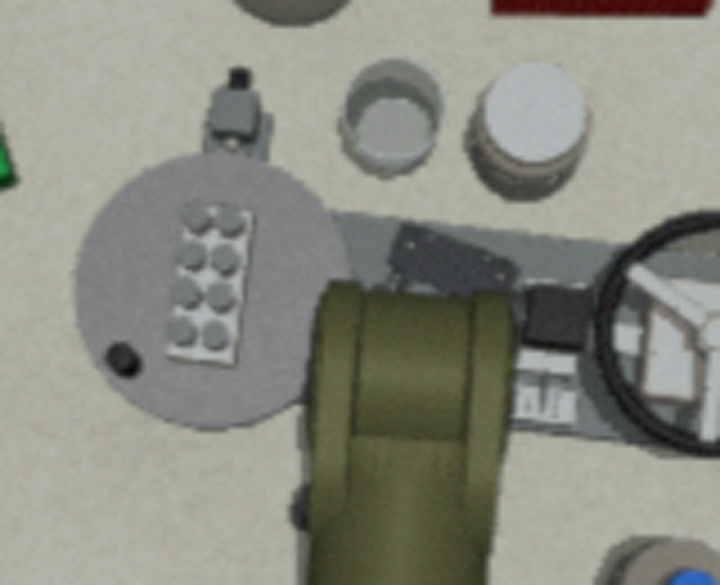

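The clear top view gives rack edges at about -6.7° and the rig edge at -6.7°, so the table is square and in its catch. On to the wheel.

```bash
python3 -m pendant '{"xyz":[[0.005,-0.03,0.01],[0.0,-0.035,0],[0.0,-0.035,0],[0.0,-0.035,0],[0,-0.025,0],[0,-0.02,0],[0,0,0]],"turn":[-0.16,-0.16,-0.16,-0.16,-0.16,-0.1,0]}' 0; python3 st.py
python3 - <<'E'
from h import *
s,im=snap('wrist','l_wrist.png')
for n in ('hub','spoke0','column','pointer','clip_mark'): print(n,find('wrist',n,s))
snap('side','l_side.png')
print(find('side','hub'),find('side','spoke0'))
E
```

```text
time_s: 14.35
tool_pos: [0.4845, -0.1441, 0.2716]
tool_rot: [117.7, 86.6, -44.2]
force: [0.3, 0.5, -0.7]
grip_width: 0.0004
14.35 [ 0.4845 -0.1441  0.2716] r 0.3326 ang -107.86 jaw -71.9 F [ 0.32  0.45 -0.67] Ft_ccw 0.16 0.0004148122292483095 [ 73.7  -3.4 -58.3  96.1  -1.2  82.7 -56.3]
hub [([0.5451, -0.1964, 0.1224], 0.56)]
spoke0 [([0.5608, -0.2382, 0.1279], 0.97), ([0.4952, -0.1878, 0.1246], 0.84), ([0.5731, -0.1568, 0.1239], 0.73)]
column [([0.5644, -0.2406, 0.1272], 0.43), ([0.5688, 0.0059, 0.0002], 0.3)]
pointer [([0.5005, -0.0681, 0.059], 0.86)]
clip_mark [([0.508, -0.0355, 0.059], 0.51)]
[([0.5506, -0.1934, 0.1244], 0.86)] [([0.4999, -0.1939, 0.1248], 0.93), ([0.5748, -0.1577, 0.1256], 0.72), ([0.5663, -0.2368, 0.1277], 0.7)]
```

View pics/l_wrist.png

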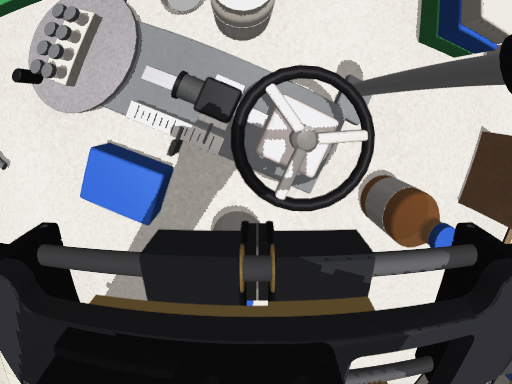

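View pics/l_side.png

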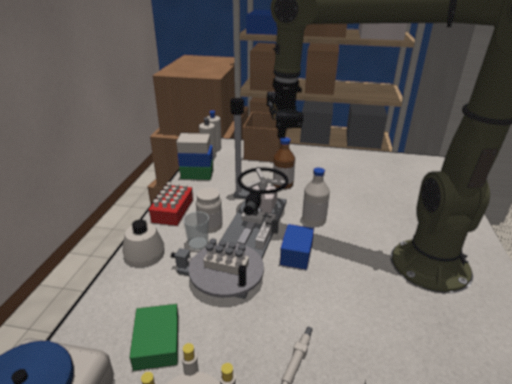

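The wrist picture shows the wheel hub at (305,138), with spokes pointing to (270,95), (280,195) and (368,137). The column base is at (350,85), on the far side. I'll enter the gap behind the near spoke at about 220° around the hub, with the fingers shut.

```bash
python3 -m pendant '{"xyz":[[0.013,-0.042,0],[0.0135,-0.041,0],[0,0,-0.04],[0,0,-0.04],[0,0,0]],"turn":[-0.03,0,0,0,0]}' 0
cat > wh.py <<'E'
from h import *
hub=np.array([.549,-.195])
s=readout.get_obs(); W=R.from_euler('xyz',s['tool_rot'],degrees=True).as_matrix()
tip=s['tool_pos']-W[:,0]*.038
p=tip[:2]-hub; a=np.arctan2(p[1],p[0]); f=s['force']; print(s['time_s'],'tcp',s['tool_pos'].round(4),'tip',tip.round(4),'r',np.hypot(*p).round(4),'ang',(np.degrees(a)%360).round(1),'jaw',np.degrees(np.arctan2(W[1,1],W[0,1])).round(1),'F',f.round(1),s['qpos'].round(1))
E
python3 wh.py
python3 - <<'E'
from h import *
s,im=snap('wrist','m_wrist.png')
E
```

```text
time_s: 15.42
tool_pos: [0.5134, -0.2284, 0.1926]
tool_rot: [116.7, 86.1, -46.8]
force: [-0.1, -0.8, 0.4]
grip_width: 0.0005
15.425 tcp [ 0.5134 -0.2284  0.1926] tip [ 0.5116 -0.2265  0.2305] r 0.0489 ang 220.1 jaw -73.5 F [-0.1 -0.8  0.4] [ 72.7  10.1 -57.9  97.1  10.9  74.5 -60.7]
```

View pics/m_wrist.png

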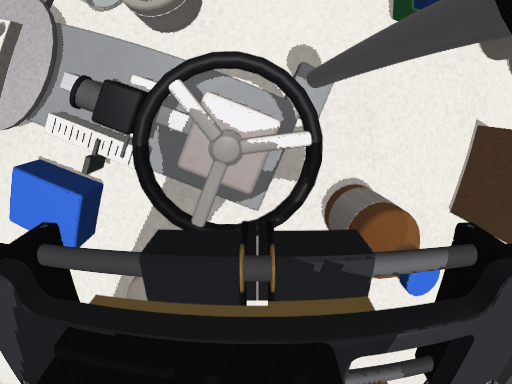

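Run:
```python
from h import *
s=readout.get_obs(); print(s['tool_pos'])
print('hub',ray('wrist',(226,147),.131,s),'spoke A end',ray('wrist',(199,218),.132,s),'rimL',ray('wrist',(141,150),.13,s),'rimR',ray('wrist',(315,150),.13,s),'B',ray('wrist',(308,138),.132,s),'C',ray('wrist',(177,88),.132,s))
W=R.from_euler('xyz',s['tool_rot'],degrees=True).as_matrix()
for d in (.038,): 
    tip=s['tool_pos']-W[:,0]*d; print(tip, projw(tip,s), projw(np.array([tip[0],tip[1],.125]),s))
```

```text
[ 0.51496222 -0.22857224  0.19475381]
hub [ 0.5489 -0.194 ] spoke A end [ 0.4774 -0.1866] rimL [ 0.5258 -0.1174] rimR [ 0.5691 -0.2734] B [ 0.5778 -0.263 ] C [ 0.5889 -0.1369]
[ 0.51307888 -0.22663679  0.23265773] (np.float64(256.567096564335), np.float64(236.40107879512144)) (np.float64(249.55413150913557), np.float64(192.00485285021205))
```

The landing point projects to (250,192), in the open gap between spoke A (tip at (199,218)) and spoke B (tip at (308,138)). Descending.

```bash
python3 -m pendant '{"xyz":[[-0.001,0,-0.05],[0,0,-0.04],[0,0,-0.03],[0,0,0]],"turn":[0,0,0,0]}' 0; python3 wh.py
python3 - <<'E'
from h import *
s,im=snap('wrist','n_wrist.png')
o=im[60:330,60:450,::-1]; cv2.imwrite('pics/n_w.png',cv2.resize(np.clip(255*(o/255.)**.6,0,255).astype(np.uint8),None,fx=2,fy=2))
E
```

```text
time_s: 15.98
tool_pos: [0.5207, -0.2312, 0.082]
tool_rot: [119.9, 85.0, -43.6]
force: [-0.9, 0.8, 0.3]
grip_width: 0.0003
15.975 tcp [ 0.5207 -0.2312  0.082 ] tip [ 0.5184 -0.2289  0.1199] r 0.0457 ang 227.9 jaw -73.6 F [-0.9  0.8  0.3] [ 68.9  16.5 -55.7 105.1  18.1  62.1 -66.7]
```

View pics/n_w.png

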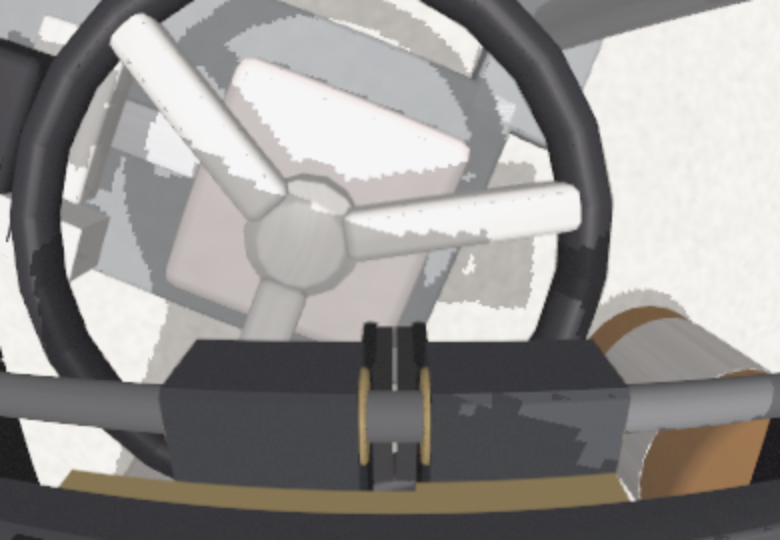

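```bash
python3 -m pendant '{"xyz":[[-0.005,0.001,-0.014],[-0.007,0.009,0],[-0.0045,0.011,0]],"turn":[0,0,0]}' 0; python3 wh.py
```

```text
time_s: 16.4
tool_pos: [0.5084, -0.2115, 0.0737]
tool_rot: [121.3, 84.4, -42.2]
force: [6.6, -12.2, -2.9]
grip_width: 0.0005
16.4 tcp [ 0.5084 -0.2115  0.0737] tip [ 0.5056 -0.2091  0.1116] r 0.0456 ang 198.0 jaw -73.7 F [  6.6 -12.2  -2.9] [ 69.8  13.8 -57.  108.7  16.4  59.7 -67.2]
```

```bash
python3 -m pendant '{"xyz":[[-0.003,0.012,-0.004],[0.000,0.012,-0.001],[0.003,0.0115,0]],"turn":[0,0,0]}' 0; python3 wh.py
```

```text
time_s: 16.77
tool_pos: [0.5097, -0.1893, 0.074]
tool_rot: [115.7, 83.1, -48.3]
force: [-0.4, -8.9, -2.1]
grip_width: 0.0006
16.775 tcp [ 0.5097 -0.1893  0.074 ] tip [ 0.5067 -0.1859  0.1117] r 0.0433 ang 167.9 jaw -74.2 F [-0.4 -8.9 -2.1] [ 68.1  11.9 -57.8 110.3  16.6  58.8 -70.7]
```

```bash
python3 -m pendant '{"xyz":[[0.0015,0.0135,-0.003],[0.0045,0.0125,-0.002],[0.0065,0.0115,0],[0.008,0.010,0]],"turn":[0,0,0,0]}' 0; python3 wh.py
```

```text
time_s: 17.27
tool_pos: [0.522, -0.1532, 0.0703]
tool_rot: [105.7, 82.6, -58.9]
force: [-6.1, -5.3, 0.8]
grip_width: 0.0
17.275 tcp [ 0.522  -0.1532  0.0703] tip [ 0.5195 -0.149   0.1079] r 0.0547 ang 122.7 jaw -74.7 F [-6.1 -5.3  0.8] [ 62.4  13.4 -58.1 109.8  20.   60.  -78.7]
```

```bash
python3 -m pendant '{"xyz":[[0.012,0.0055,0],[0.0128,0.003,0],[0.013,0.0,0]],"turn":[0,0,0]}' 0; python3 wh.py
python3 - <<'E'
from h import *
s,im=snap('wrist','o_wrist.png')
o=im[60:330,60:450,::-1]; cv2.imwrite('pics/o_w.png',cv2.resize(np.clip(255*(o/255.)**.6,0,255).astype(np.uint8),None,fx=2,fy=2))
for n in ('spoke0','pointer','clip_mark'): print(n,find('wrist',n,s))
read_camera('side')
for n in ('spoke0','pointer','clip_mark','carriage'): print(n,find('side',n))
E
```

```text
time_s: 17.65
tool_pos: [0.549, -0.1482, 0.0688]
tool_rot: [95.5, 82.6, -69.3]
force: [-6.5, -1.2, 2.4]
grip_width: 0.0003
17.65 tcp [ 0.549  -0.1482  0.0688] tip [ 0.5472 -0.1437  0.1065] r 0.0514 ang 92.0 jaw -74.8 F [-6.5 -1.2  2.4] [ 56.8  18.5 -56.3 105.6  24.9  63.2 -83.7]
spoke0 [([0.5709, -0.2312, 0.1262], 0.86), ([0.5634, -0.1475, 0.1235], 0.57), ([0.5068, -0.0355, 0.0614], 0.3)]
pointer []
clip_mark [([0.5081, -0.0338, 0.0609], 0.58)]
spoke0 [([0.5653, -0.1533, 0.1266], 0.95), ([0.571, -0.2375, 0.1233], 0.65), ([0.4992, -0.1997, 0.1264], 0.55)]
pointer [([0.5036, -0.0526, 0.0576], 0.68), ([0.7043, -0.0625, -0.0036], 0.6), ([0.4006, 0.0275, 0.0028], 0.57)]
clip_mark [([0.5616, -0.0661, 0.0377], 0.69), ([0.5058, -0.0409, 0.057], 0.5), ([0.5859, 0.1737, 0.0504], 0.39)]
carriage [([0.5649, -0.0646, 0.0369], 0.72)]
```

View pics/o_w.png

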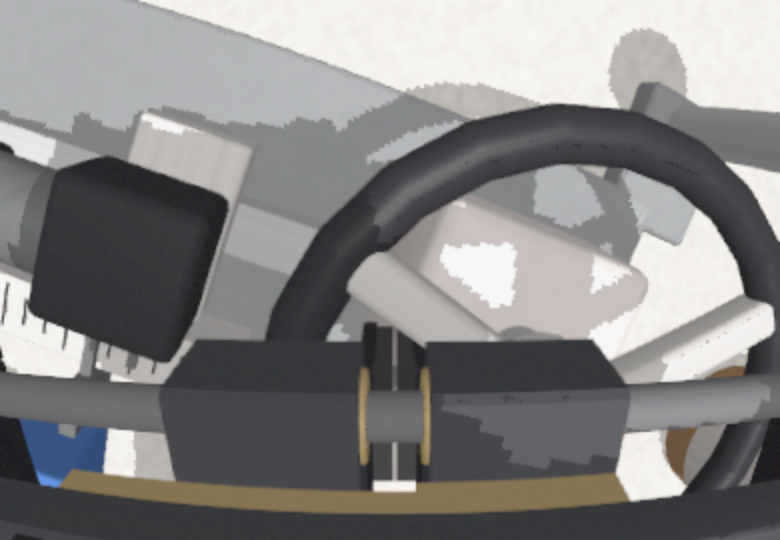

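The wheel has turned about 1.8 rad, with the driven spoke now at about 71°, and the pointer has moved to about y = -0.053. Now I re-grip: back off, lift, and enter behind the next spoke, which is at about 191°.

```bash
python3 -m pendant '{"xyz":[[-0.006,0.0,0],[0,0,0.03],[0,0,0.04],[-0.007,-0.04,0.01],[-0.01,-0.045,0],[0,0,0]],"turn":[0,0,0,0,0,0]}' 0; python3 wh.py
python3 - <<'E'
from h import *
s,im=snap('wrist','p_wrist.png')
o=im[60:330,60:450,::-1]; cv2.imwrite('pics/p_w.png',cv2.resize(np.clip(255*(o/255.)**.6,0,255).astype(np.uint8),None,fx=2,fy=2))
W=R.from_euler('xyz',s['tool_rot'],degrees=True).as_matrix()
tip=s['tool_pos']-W[:,0]*.038; u=projw(np.array([tip[0],tip[1],.125]),s); print(u,((u[0]-60)*2,(u[1]-60)*2))
for n in ('hub','spoke0'): print(n,find('wrist',n,s))
E
```

```text
time_s: 18.85
tool_pos: [0.5348, -0.2356, 0.1576]
tool_rot: [103.9, 81.7, -60.6]
force: [0.4, 0.6, 0.8]
grip_width: 0.0006
18.85 tcp [ 0.5348 -0.2356  0.1576] tip [ 0.5321 -0.2309  0.1952] r 0.0397 ang 244.8 jaw -74.6 F [0.4 0.6 0.8] [ 68.3  12.2 -56.9  99.9  17.5  68.7 -67.8]
(np.float64(244.7994868550708), np.float64(203.57273614642983)) (np.float64(369.5989737101416), np.float64(287.14547229285967))
hub [([0.5453, -0.1993, 0.1208], 0.88)]
spoke0 [([0.5636, -0.1538, 0.1247], 0.83), ([0.5709, -0.2346, 0.1234], 0.76), ([0.4966, -0.1999, 0.1252], 0.6)]
```

View pics/p_w.png

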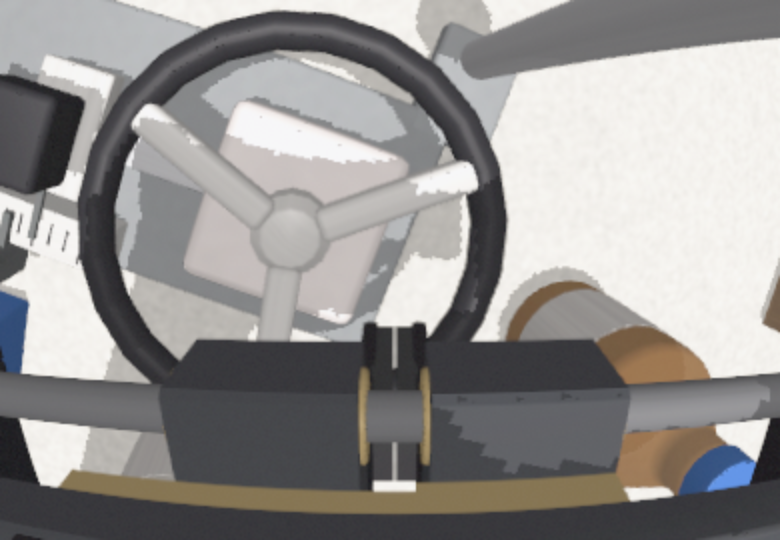

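The tip would land at about (370,287) in this crop, inside the gap between the spoke at (280,300) and the one at (470,180). I'll shift outwards slightly and descend.

```bash
python3 -m pendant '{"xyz":[[-0.011,-0.007,-0.01],[0,0,-0.04],[0,0,-0.035],[0,0,0]],"turn":[0,0,0,0]}' 0; python3 wh.py
```

```text
time_s: 19.5
tool_pos: [0.5237, -0.2336, 0.069]
tool_rot: [103.9, 81.9, -59.7]
force: [0.7, -0.1, 0.4]
grip_width: 0.0008
19.5 tcp [ 0.5237 -0.2336  0.069 ] tip [ 0.521  -0.2289  0.1066] r 0.044 ang 230.4 jaw -73.8 F [ 0.7 -0.1  0.4] [ 66.5  16.2 -55.2 107.2  22.4  59.5 -71.4]
```

```bash
python3 -m pendant '{"xyz":[[-0.009,0.008,0],[-0.007,0.0105,-0.002],[-0.0045,0.012,-0.002],[-0.002,0.0125,-0.001]],"turn":[0,0,0,0]}' 0; python3 wh.py
```

```text
time_s: 20.0
tool_pos: [0.506, -0.2016, 0.0727]
tool_rot: [105.1, 80.3, -58.8]
force: [0.8, -7.6, -1.4]
grip_width: 0.0002
20.0 tcp [ 0.506  -0.2016  0.0727] tip [ 0.5027 -0.1961  0.1101] r 0.0463 ang 181.4 jaw -74.1 F [ 0.8 -7.6 -1.4] [ 67.7  10.5 -57.6 111.7  19.1  57.4 -72.5]
```

```bash
python3 -m pendant '{"xyz":[[0.0,0.013,-0.002],[0.0015,0.013,-0.002],[0.004,0.0125,0]],"turn":[0,0,0]}' 0; python3 wh.py
python3 - <<'E'
from h import *
s,im=snap('wrist','q_wrist.png')
im2=read_camera('side'); cv2.imwrite('pics/q_side.png',im2[:,:,::-1])
im3=read_camera('top'); cv2.imwrite('pics/q_top.png',im3[:,:,::-1])
for c in ('side','top','wrist'):
  for n in ('pointer','clip_mark','carriage','spoke0'): print(c,n,find(c,n,s))
a=im2[215:265,225:300,::-1]; b=im3[140:220,240:340,::-1]
cv2.imwrite('pics/q_s.png',cv2.resize(a,None,fx=8,fy=8,interpolation=cv2.INTER_CUBIC)); cv2.imwrite('pics/q_t.png',cv2.resize(b,None,fx=7,fy=7,interpolation=cv2.INTER_CUBIC))
E
```

```text
time_s: 20.38
tool_pos: [0.5092, -0.1739, 0.0742]
tool_rot: [102.2, 79.3, -62.2]
force: [-2.3, -6.2, -0.7]
grip_width: 0.0005
20.375 tcp [ 0.5092 -0.1739  0.0742] tip [ 0.5059 -0.1676  0.1116] r 0.051 ang 147.6 jaw -74.6 F [-2.3 -6.2 -0.7] [ 64.8   9.6 -58.6 112.5  20.2  57.8 -77.4]
side pointer [([0.5063, -0.0399, 0.0576], 0.82)]
side clip_mark [([0.5125, -0.0416, 0.0624], 0.53), ([0.7142, 0.0381, -0.0012], 0.47), ([0.7071, -0.062, -0.0055], 0.3)]
side carriage [([0.5631, -0.0535, 0.0362], 0.67), ([0.5064, -0.038, 0.0605], 0.53)]
side spoke0 [([0.5199, -0.2367, 0.1238], 0.95), ([0.5928, -0.1971, 0.1235], 0.86), ([0.5289, -0.1532, 0.1265], 0.74)]
top pointer [([0.5066, -0.042, 0.0577], 0.96)]
top clip_mark [([0.5066, -0.0364, 0.0627], 0.61), ([0.5611, -0.0503, 0.0384], 0.18)]
top carriage [([0.562, -0.0517, 0.0365], 0.67), ([0.4942, -0.3908, 0.001], 0.23)]
top spoke0 [([0.5214, -0.2345, 0.126], 0.66), ([0.5935, -0.1926, 0.128], 0.63), ([0.7165, 0.0392, 0.0047], 0.55)]
wrist pointer [([0.5038, -0.0415, 0.0599], 0.74), ([0.5184, -0.1562, 0.1289], 0.43)]
wrist clip_mark [([0.5075, -0.0325, 0.0636], 0.66)]
wrist carriage [([0.5606, -0.047, 0.0348], 0.7)]
wrist spoke0 [([0.5908, -0.1899, 0.1257], 0.94), ([0.5192, -0.1565, 0.1301], 0.82), ([0.5222, -0.2376, 0.1251], 0.71)]
```

View pics/q_t.png

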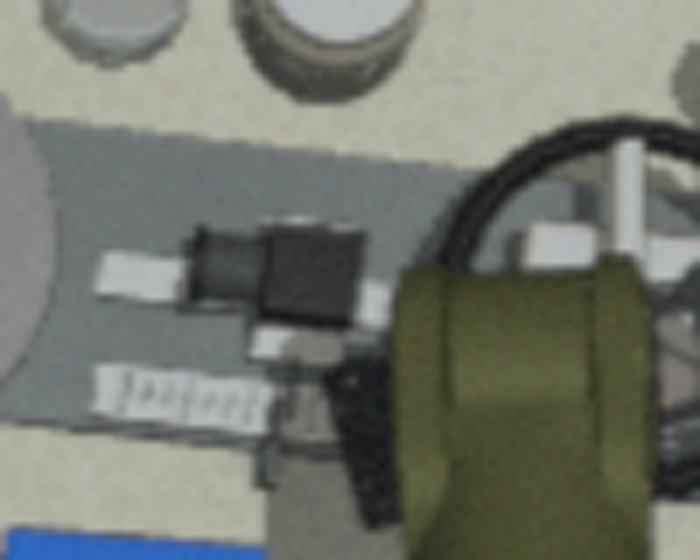

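View pics/q_wrist.png

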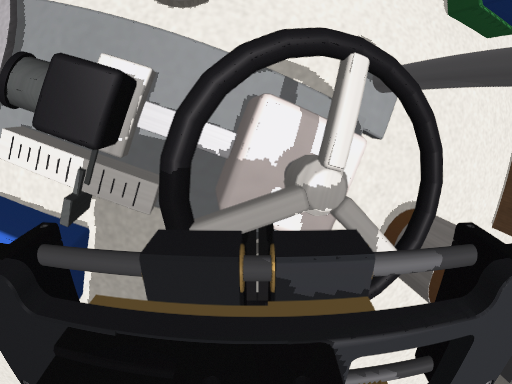

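View pics/q_s.png

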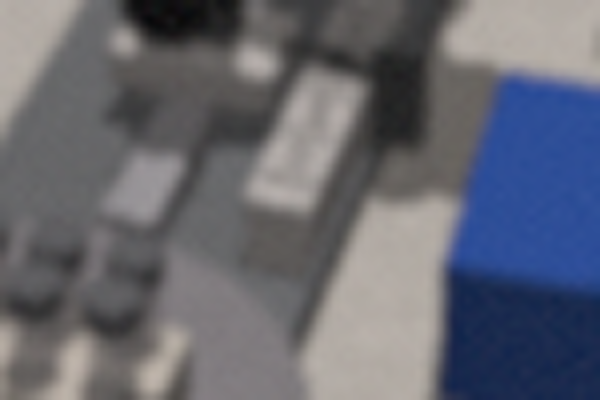

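Run:
```python
import cv2,numpy as np
im=cv2.imread('pics/q_wrist.png')[110:230,0:170]
cv2.imwrite('pics/q_w2.png',cv2.resize(np.clip(255*(im/255.)**.6,0,255).astype(np.uint8),None,fx=4.7,fy=4.7,interpolation=cv2.INTER_CUBIC))
```

```text
(no output)
```

View pics/q_w2.png

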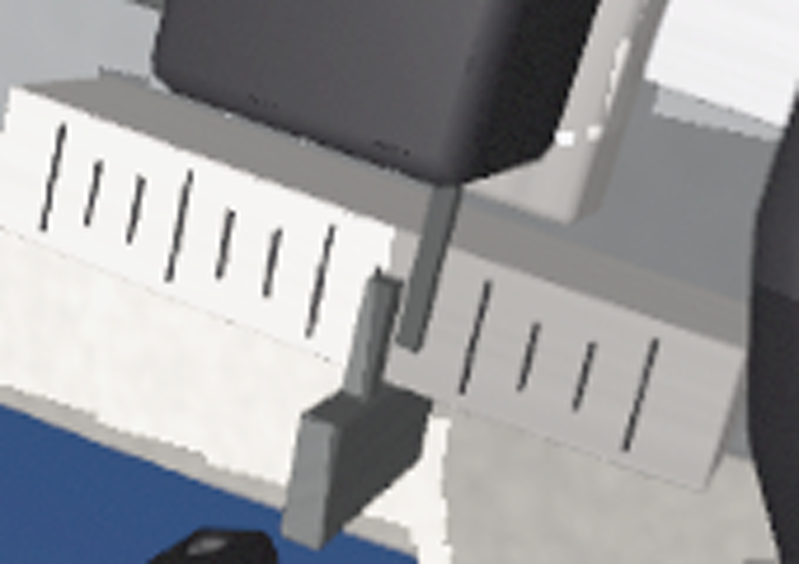

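Run:
```python
from h import *
s=readout.get_obs(); yaw=np.radians(-6.4); c,sn=np.cos(yaw),np.sin(yaw)
o=np.array([.569,.004])
def rig(p): d=np.array(p)-o; return np.round([c*d[0]+sn*d[1],-sn*d[0]+c*d[1]],4)
for n,u,z in (('ptr tip',(412,338),.058),('ptr up',(443,200),.058),('clip tip',(386,283),.060),('clip low',(366,385),.060),('tick',(470,340),.054),('tick2',(322,280),.054),('tick3',(180,228),.054)):
    print(n,rig(ray('wrist',(u[0]/4.7,u[1]/4.7+110),z,s)))
print(s['tool_pos'],s['time_s'])
```

```text
ptr tip [-0.0615 -0.0524]
ptr up [-0.0383 -0.0515]
clip tip [-0.0538 -0.0462]
clip low [-0.0713 -0.0468]
tick [-0.0597 -0.0612]
tick2 [-0.0591 -0.0323]
tick3 [-0.0596 -0.0022]
[ 0.51090449 -0.17100268  0.07304814] 21.125
```

The wrist picture shows the pointer tip at (88,182) px and the clip blade at (82,170) px. Measured in rig y, the pointer is about 5.5 mm short, or about 0.55 rad, so I'll take two more short pushes and then look.

```bash
python3 -m pendant '{"xyz":[[0.008,0.0095,0],[0.0095,0.007,0]],"turn":[0,0]}' 0; python3 wh.py
cat > look.py <<'E'
import sys; from h import *
s,im=snap('wrist',sys.argv[1]+'_wrist.png'); np.save('s_'+sys.argv[1]+'.npy',np.r_[s['tool_pos'],s['tool_rot']])
im=im[110:250,0:170,::-1]
cv2.imwrite('pics/'+sys.argv[1]+'_w2.png',cv2.resize(np.clip(255*(im/255.)**.6,0,255).astype(np.uint8),None,fx=4,fy=4,interpolation=cv2.INTER_CUBIC))
E
python3 look.py r; python3 wh.py
```

```text
time_s: 21.38
tool_pos: [0.5255, -0.1585, 0.0721]
tool_rot: [101.3, 79.5, -63.1]
force: [-6.8, -4.0, 2.1]
grip_width: 0.0004
21.375 tcp [ 0.5255 -0.1585  0.0721] tip [ 0.5223 -0.1523  0.1095] r 0.0503 ang 122.0 jaw -74.7 F [-6.8 -4.   2.1] [ 61.3  12.5 -58.3 110.7  23.   59.2 -81.7]
21.425 tcp [ 0.5272 -0.157   0.0721] tip [ 0.5239 -0.1508  0.1095] r 0.0508 ang 119.6 jaw -74.6 F [-2.8 -2.1  0.6] [ 61.2  12.6 -58.4 110.6  23.   59.1 -81.8]
```

View pics/r_w2.png

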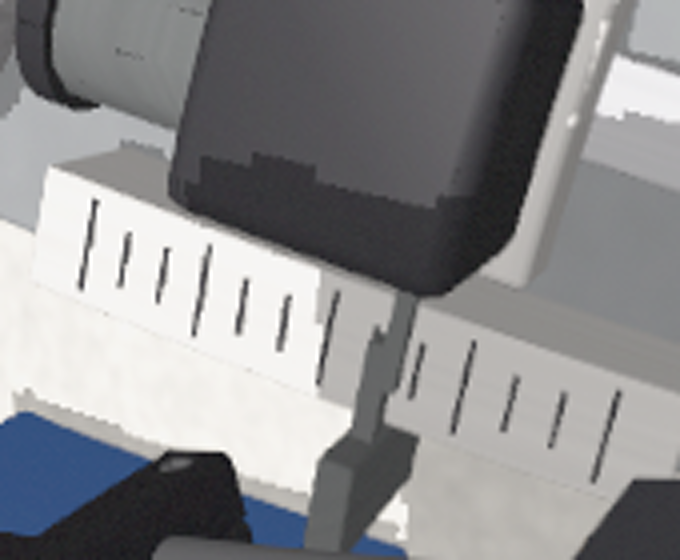

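```bash
cat > gap.py <<'E'
import sys,json; from h import *
n=sys.argv[1]; pts=json.loads(sys.argv[2]); sc=float(sys.argv[3]); a=np.load(f's_{n}.npy'); s=dict(tool_pos=a[:3],tool_rot=a[3:])
yaw=np.radians(-6.4); c,sn=np.cos(yaw),np.sin(yaw); o=np.array([.569,.004])
for k,(u,v,z) in pts.items():
    d=ray('wrist',(u/sc,v/sc+110),z,s)-o; print(k,np.round([c*d[0]+sn*d[1],-sn*d[0]+c*d[1]],4))
E
python3 gap.py r '{"ptr_tip":[391,383,0.058],"ptr_up":[405,305,0.058],"clip_tip":[377,332,0.060],"clip_low":[366,432,0.060],"t1":[463,388,0.054],"t0":[328,338,0.054]}' 4
```

```text
ptr_tip [-0.0628 -0.0513]
ptr_up [-0.0469 -0.0504]
clip_tip [-0.0532 -0.0467]
clip_low [-0.0734 -0.049 ]
t1 [-0.0602 -0.0649]
t0 [-0.0602 -0.0351]
```

```bash
python3 -m pendant '{"xyz":[[0.0115,0.0045,0]],"turn":[0]}' 0; python3 wh.py
python3 look.py t; python3 wh.py
python3 - <<'E'
from h import *
a=np.load('s_t.npy'); print(find('wrist','spoke0',dict(tool_pos=a[:3],tool_rot=a[3:])))
E
```

```text
time_s: 21.55
tool_pos: [0.5358, -0.1538, 0.071]
tool_rot: [100.4, 79.6, -64.1]
force: [-8.3, -3.8, 2.1]
grip_width: 0.0008
21.55 tcp [ 0.5358 -0.1538  0.071 ] tip [ 0.5328 -0.1477  0.1084] r 0.05 ang 108.9 jaw -74.7 F [-8.3 -3.8  2.1] [ 59.3  14.4 -57.9 109.4  24.7  60.1 -83.7]
21.6 tcp [ 0.5384 -0.1521  0.0712] tip [ 0.5352 -0.146   0.1086] r 0.0509 ang 105.7 jaw -74.7 F [-1.  -0.3 -0.2] [ 59.2  14.5 -57.9 109.2  24.7  59.9 -83.7]
[([0.5831, -0.2209, 0.1235], 0.9)]
```

View pics/t_w2.png

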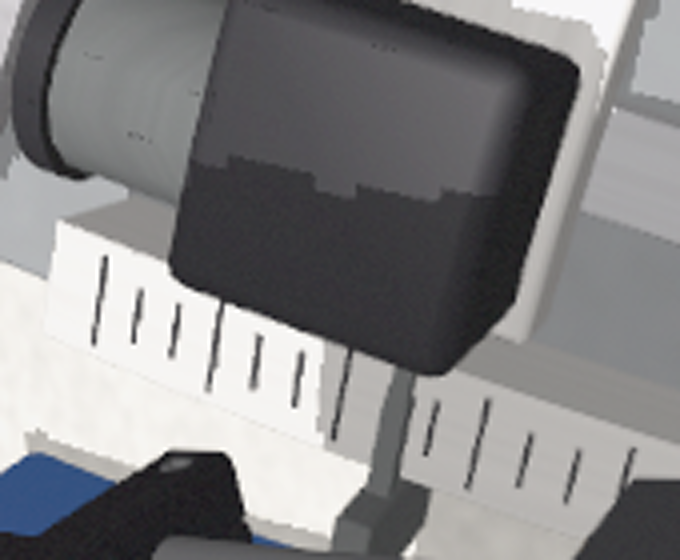

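Run:
```python
import cv2,numpy as np
im=cv2.imread('pics/t_wrist.png')[195:250,70:130]
cv2.imwrite('pics/t_w3.png',cv2.resize(np.clip(255*(im/255.)**.5*1.1,0,255).astype(np.uint8),None,fx=10,fy=10,interpolation=cv2.INTER_CUBIC))
```

```text
(no output)
```

View pics/t_w3.png

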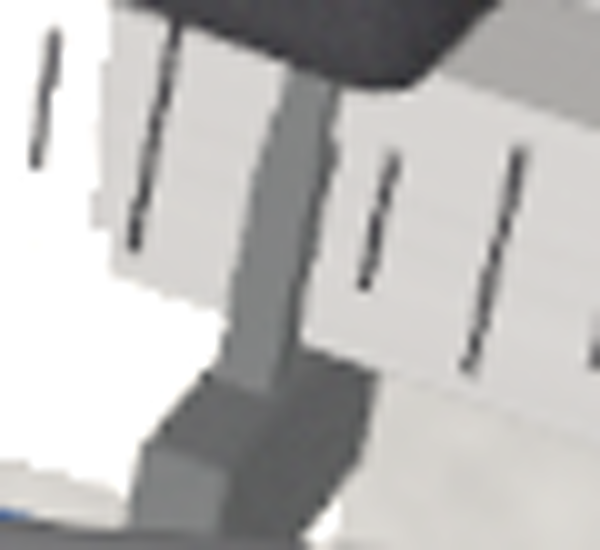

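The pointer and blade now overlap in line, with centre lines within about 1 mm at the magnified tips (312 vs 306 at 12 px/mm). I'll back off the spoke, lift clear and verify.

```bash
python3 -m pendant '{"xyz":[[-0.008,-0.003,0],[0,0,0.03],[0,0,0.05],[-0.01,0,0.055],[-0.03,0.02,0.05],[-0.03,0.03,0.02],[0,0,0]],"turn":[0,0,0,0,0,0,0]}' 0; python3 wh.py
python3 - <<'E'
from h import *
s,im=snap('wrist','u_wrist.png'); np.save('s_u.npy',np.r_[s['tool_pos'],s['tool_rot']])
a=snap('top','u_top.png')[1]; b=snap('side','u_side.png')[1]
for c in ('wrist','top','side'):
  for n in ('pointer','clip_mark','post','turntable_centre'): print(c,n,find(c,n,s))
cv2.imwrite('pics/u_t.png',cv2.resize(a[110:220,170:340,::-1],None,fx=4.5,fy=4.5,interpolation=cv2.INTER_CUBIC))
E
```

```text
time_s: 22.52
tool_pos: [0.4632, -0.098, 0.2793]
tool_rot: [107.3, 80.1, -56.4]
force: [0.9, -0.1, 0.3]
grip_width: 0.0008
22.525 tcp [ 0.4632 -0.098   0.2793] tip [ 0.4596 -0.0925  0.3167] r 0.136 ang 131.1 jaw -74.0 F [ 0.9 -0.1  0.3] [ 70.3 -17.2 -54.5 102.3  -7.7  80.3 -56.9]
wrist pointer [([0.5045, -0.0324, 0.0606], 0.79)]
wrist clip_mark [([0.5063, -0.0331, 0.0631], 0.43)]
wrist post [([0.5283, 0.2364, 0.1074], 0.77), ([0.5054, -0.0347, 0.0611], 0.42)]
wrist turntable_centre [([0.5837, 0.173, 0.0445], 0.96), ([0.5814, -0.2232, 0.1234], 0.36)]
top pointer [([0.507, -0.0383, 0.0558], 0.67)]
top clip_mark []
top post [([0.5263, 0.2339, 0.108], 0.59)]
top turntable_centre [([0.5942, 0.1722, 0.0496], 0.81)]
side pointer [([0.5055, -0.0336, 0.0607], 0.89)]
side clip_mark [([0.5252, 0.23, 0.1074], 0.66), ([0.5075, -0.0402, 0.0607], 0.4), ([0.5084, -0.035, 0.0613], 0.3)]
side post [([0.5251, 0.2284, 0.1066], 0.78)]
side turntable_centre [([0.5876, 0.1748, 0.0487], 0.89)]
```

View pics/u_wrist.png

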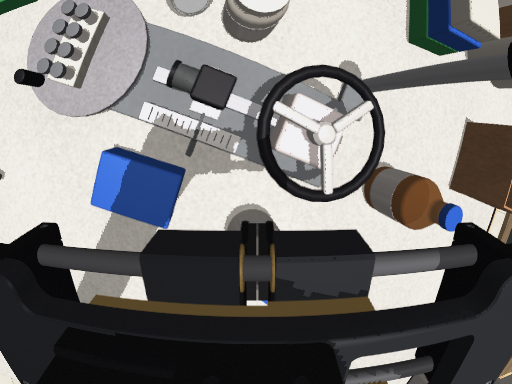

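View pics/u_t.png

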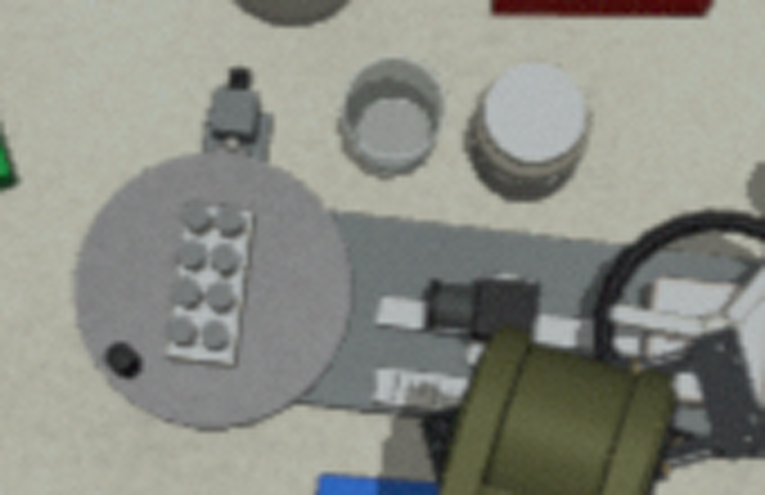

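```bash
python3 - <<'E'
import cv2,numpy as np
im=cv2.imread('pics/u_wrist.png')[85:165,130:240]
cv2.imwrite('pics/u_w3.png',cv2.resize(np.clip(255*(im/255.)**.5*1.1,0,255).astype(np.uint8),None,fx=7,fy=7,interpolation=cv2.INTER_CUBIC))
E
python3 -m pendant '{"xyz":[[0.02,0.01,0],[0.025,0.03,0],[0.0,0.02,0],[0,0,0]],"turn":[0,0,0,0]}' 0; python3 wh.py
python3 - <<'E'
from h import *
s,im=snap('wrist','v_wrist.png'); np.save('s_v.npy',np.r_[s['tool_pos'],s['tool_rot']])
E
```

```text
time_s: 23.78
tool_pos: [0.5076, -0.0378, 0.2792]
tool_rot: [106.4, 80.0, -57.5]
force: [-0.1, -1.3, 0.2]
grip_width: 0.0006
23.775 tcp [ 0.5076 -0.0378  0.2792] tip [ 0.5041 -0.0323  0.3167] r 0.1688 ang 105.4 jaw -74.2 F [-0.1 -1.3  0.2] [ 72.3 -10.2 -68.5  97.3  -1.4  80.6 -70.2]
```

View pics/u_w3.png

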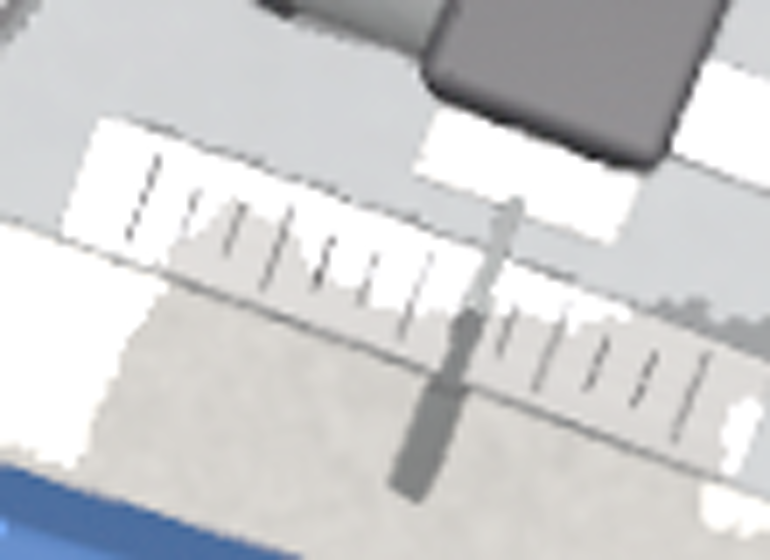

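View pics/v_wrist.png

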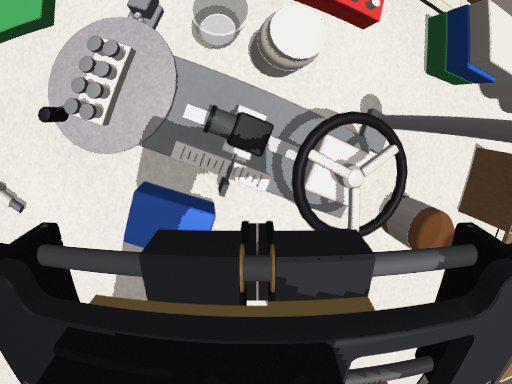

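Run:
```python
import cv2,numpy as np
im=cv2.imread('pics/v_wrist.png')[125:205,165:285]
cv2.imwrite('pics/v_w3.png',cv2.resize(np.clip(255*(im/255.)**.6,0,255).astype(np.uint8),None,fx=6.6,fy=6.6,interpolation=cv2.INTER_CUBIC))
```

```text
(no output)
```

View pics/v_w3.png

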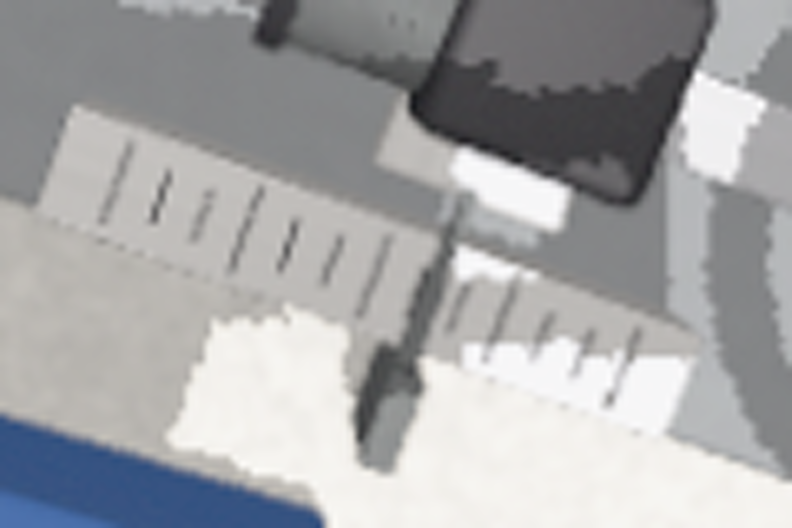

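From this second viewpoint the pointer and clip blade form one straight line, from (460,200) to (405,345), parallel to the scale ticks. The table is still square, all bystanders stand where they were, and the gripper is clear. Handing in.

```bash
python3 -m pendant '{"xyz":[[0,0,0],[0,0,0]],"turn":[0,0]}' 0
python3 - <<'E'
from cell import sign_off, readout
print(readout.get_obs()['joint_velocities'].round(2)); print(sign_off())
E
```

```text
time_s: 24.08
tool_pos: [0.5064, -0.0421, 0.2792]
tool_rot: [105.8, 79.9, -58.4]
force: [-0.2, -0.1, 0.3]
grip_width: 0.0005
[ 0.33 -0.47  0.92  0.34  0.09 -0.01  0.24]
the job is handed in; nothing more can be done
None
```

I turned the turntable into its catch, cranked the handwheel to bring the pointer in line with the clip blade, and handed the job in at about 24 s of the 72 s. No verdict was reported. My last picture checks show both steps met.

- **Turntable:** I pinched the black post and led the table counter-clockwise over the catch's bump. The clear top view puts the rack's edges and the rig's edge both at about -6.7°, so the rack is square to the camera. The post did not move during the cranking.
- **Handwheel:** I pushed the spokes clockwise with shut fingers in two strokes, with one re-grip, then backed off and lifted clear. From two viewpoints the pointer and the clip blade form one straight line, within about 1 mm. The networks' point readings mostly agreed to 1–2 mm, except one low-score side reading of the clip that was about 7 mm off.
- **Surroundings:** Bystanders looked unmoved in the pictures, though I did not re-measure their positions. The carriage was moved only by the wheel, and the gripper touched nothing at the end.

Three things did not go as expected:

- **Fingertip offset:** The real fingertips sit about 38 mm above the reported TCP. My first pinch therefore closed just above the post without gripping it, and I allowed for the offset after that.
- **Tool tilt:** The tool tilted up to about 10° under contact and the moves offered no way to correct it. It caused no contact that I could see.
- **Joint 2 near its limit:** While lifting away, joint 2 read -17.2°, against a limit of -17.29°, so I moved it back inside straight away.

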